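# Pack the gift set

## Task

Pack the gift set on the counter: put the soap bar, the matchbox, the low round balm tin and the small dropper bottle into the tray, each fully down in the pocket that is cut to its shape and size, the same way up as it is now. The ribbon spool and the big pump bottle are not part of the set: leave them standing where they are.

Things in the scene. Friction and masses are not known exactly. Their poses are not given: they have to be found in the camera images.
- soap: Wrapped bar of soap with a paper band round it, lying flat: 53 mm (x) by 78 mm (y, long side), 28 mm high, 0.06 to 0.13 kg. Origin: centre of its underside; z up.
- matchbox: Small matchbox lying flat: 36 mm (x) by 53 mm (y, long side), 16 mm high, about 0.02 kg. Origin: centre of its underside; z up.
- balm_tin: Low round white screw-lid tin, 50 mm across and 21 mm high, about 0.03 kg. Origin: centre of its underside; z up.
- dropper_bottle: Small brown glass bottle with a black dropper cap, standing: body 33 mm across up to 62 mm above the counter, collar 24 mm across up to 77 mm, rubber teat 13 mm across up to 102 mm; about 0.07 kg. Origin: centre of its underside; z up.
- insert_soap: Card insert, 95 (x) by 115 (y), 12 mm thick, fixed in a low wooden tray (212 x 252 mm, rim 17 mm over the counter) with three like it, in 2 rows of 2, all turned alike; which lies where changes. Origin: centre of its underside, 6 mm over the counter; z up. In the middle of its top: the large oblong pocket, 69 mm (x) by 94 mm (y), meant for the soap, grey-lined, 6 mm deep (floor 6 mm above the origin).
- insert_matchbox: Card insert, 95 (x) by 115 (y), 12 mm thick, fixed in a low wooden tray (212 x 252 mm, rim 17 mm over the counter) with three like it, in 2 rows of 2, all turned alike; which lies where changes. Origin: centre of its underside, 6 mm over the counter; z up. In the middle of its top: the small oblong pocket, 52 mm (x) by 69 mm (y), meant for the matchbox, grey-lined, 6 mm deep (floor 6 mm above the origin).
- insert_tin: Card insert, 95 (x) by 115 (y), 12 mm thick, fixed in a low wooden tray (212 x 252 mm, rim 17 mm over the counter) with three like it, in 2 rows of 2, all turned alike; which lies where changes. Origin: centre of its underside, 6 mm over the counter; z up. In the middle of its top: the large round pocket, 66 mm across, meant for the balm tin, grey-lined, 6 mm deep (floor 6 mm above the origin).
- insert_bottle: Card insert, 95 (x) by 115 (y), 12 mm thick, fixed in a low wooden tray (212 x 252 mm, rim 17 mm over the counter) with three like it, in 2 rows of 2, all turned alike; which lies where changes. Origin: centre of its underside, 6 mm over the counter; z up. In the middle of its top: the small round pocket, 49 mm across, meant for the dropper bottle, grey-lined, 6 mm deep (floor 6 mm above the origin).
- ribbon_spool: Look-alike, not part of the set: round spool of ribbon with two brown flanges, 59 mm across and 26 mm high. Stays where it is. Origin: centre of its underside.
- pump_bottle: Look-alike, not part of the set: larger pump bottle, 60 mm across and 141 mm high, standing. Stays where it is. Origin: centre of its underside.

How it is judged:
By the outcome, as a careful person would: the job done as asked, in the order asked, and still so for the second after the job is handed in, with the robot touching nothing.
It also fails if it takes over 106 s, if anything falls off the work surface, if the arm or the gripper's body presses on something with over 40 N, if the wrist force passes 120 N, or if a joint passes its speed limit or range.

## Robot

A 6-joint arm with a two-finger parallel gripper is mounted at the origin on a cart in front of the work surface, level with it; the furniture and walls round the work are solid. World frame = base frame: x ahead of the robot, y to its left, z up, the work surface at z = 0. Lengths are in m, angles in rad, forces in N, time in s.
With the tool pointing down it reaches from about 0.35 to 0.775 m from the base axis. Payload 5.5 kg.
Tool frame: the origin (TCP) lies midway between the tips of the shut fingers; the grasp point (between the pads) lies 19 mm behind it; x points along the fingers, y is the direction in which the jaws open and shut, and the axes are right-handed (so a half turn about x gives the same grasp; the last joint's range is limited). The gripper opens to 85 mm and grips with 20 to 120 N. Pads are 22 mm wide; open, the fingers measure 114 mm over their backs; the gripper's body (76 mm by 85 mm) begins 54 mm behind the grasp point. The pads swing forward as they close: fully open they stand 13 mm farther back than shut.
Start: joints at [-1.47, 0.313, 0.046, 1.304, 0, 1.431], TCP at [0.137, -0.558, 0.21] pointing down, gripper open.
Joint ranges: [-2.76, 2.76], [-0.86, 1.69], [-1.03, 1.26], [-2.2, 2.34], [-1.47, 1.5], [-3.14, 3.14]. Speed limits (rad/s): [2.57, 2.57, 3.14, 3.14, 3.14, 3.14].

## Interface

Orientations are given as a rotation vector (axis times angle).
In Python, from plant import robot gives the robot as it stands.
- The arm moves only by the tool send_rows, never from a script. Its argument "steps" is a list of rows, each a list of 4 numbers: the shift along the world's x, y, z in units of 25 mm (1.0 is 25 mm), then the turn about the world's z in units of 5 degrees (1.0 is 5 degrees). A call has exactly 5 rows; each row is the pose to reach, as a shift and turn from the pose commanded when the call began; what a row does not reach only later rows make up. A row lasts 1/8 s, in which the tool goes at most 62.5 mm and 10.7 degrees, less where a joint would pass 70% of its speed; a pose out of reach is approached as far as the arm can. A call with a gripper value outside its range is refused whole. "fingers" is the gripper's target within -1 to 1 (fully open at 1, half-way at 0, shut at -1), set as the call begins (left out, the last holds). The fingers move at their own pace and stop on an object; the grip force is fixed at half the most. Time passes only in rows, so rows that repeat a pose let the fingers close, or fill a call up. It gives the time, the measured TCP pose, the force and the opening at its end, in the units of the state.
- robot.read_state(): the state, without advancing time (a new reading comes with each control period).
- robot.get_image(name): name is "side" or "top"; returns (picture, depth): 384x512x3 uint8, blue, green, red; 384x512 float32, m along the optical axis (not along the pixel's ray), 0 where there is no reading.
- robot.camera_info(name): a dict with "fovy" (degrees; the focal length in pixels is half the picture's height over the tangent of half this angle, whatever the lens; pixels are square), "cx", "cy" (the principal point, pixels), "dist_coeffs" ([k1, k2, p1, p2, k3] as OpenCV has them; the pictures are not rectified), "view" (4x4, takes a point from world to camera coordinates). Camera axes: x right, y up, looking along -z (the intrinsics and any distortion apply to the point x, -y, -z); pixel columns grow to the right and rows downward; lengths in m; the calibration is good to about 2 mm. A picture is of the moment at which its call begins. camera_info takes no time and is no camera call.
- robot.close_job(): hands the job in, once; it reports no verdict.
The state is a dict: "time_s": time; "qpos": joint angles; "joint_velocities": joint speeds; "tau": joint torques, N m; "position": TCP position; "tool_rot": TCP orientation; "force": force on the tool from outside, world axes, zero at the start; "torque": the same for the moment, N m; "gripper_width": finger opening in m.
Only numpy, scipy, OpenCV 4.12 (cv2) and the standard library are available. Lean on these libraries where they do the work, as an engineer would, in place of code of your own. Each camera call takes 0.05 s, during which the arm holds its last target.

## Working session

There is one attempt and no reset: what is moved stays moved. The work goes in short steps, Python scripts to look and compute and a tool call to move; the robot and the scene stay as the last step left them, time stands still between calls to the robot, and variables do not carry over. Pictures are saved under pics/ and viewed, and the job is handed in when it is done.

Besides the shell and the picture viewer there is one more tool, called after "Emit:" as name(argument=value, ...) on one line, values as JSON. send_rows: Moves the arm, as the interface text tells. Its arguments: {"type":"object","properties":{"steps":{"type":"array"},"fingers":{"type":"number"}},"required":["steps"]}

```bash
ls; mkdir -p pics
python3 - <<'E'
from plant import robot
import cv2,json,numpy as np
for n in("top","side"):
    im,d=robot.get_image(n); cv2.imwrite(f"pics/{n}0.png",im); np.save(f"pics/{n}0.npy",d)
    i=robot.camera_info(n); print(n,{k:(np.round(v,4).tolist() if not isinstance(v,float) else v) for k,v in i.items()})
s=robot.read_state();print(s)
E
```

```text
pics
top {'fovy': 57.50445763777217, 'cx': 256.7152431691465, 'cy': 190.0303016311213, 'dist_coeffs': [-0.0735, 0.0, 0.0, 0.0, 0.0], 'view': [[-0.0286, -0.9994, -0.019, 0.0502], [0.9964, -0.03, 0.079, -0.5224], [-0.0795, -0.0167, 0.9967, -0.9494], [0.0, 0.0, 0.0, 1.0]]}
side {'fovy': 50.53575062583623, 'cx': 258.1856450817643, 'cy': 196.5888538695339, 'dist_coeffs': [0.0139, 0.0, 0.0, 0.0, 0.0], 'view': [[-0.8724, -0.4886, -0.0148, 0.4762], [0.3203, -0.5941, 0.7379, -0.205], [-0.3694, 0.639, 0.6748, -0.8918], [0.0, 0.0, 0.0, 1.0]]}
{'time_s': 0.1, 'qpos': array([-1.46959097e+00,  3.13970924e-01,  4.50590162e-02,  1.30360038e+00,
        2.53934803e-05,  1.43119143e+00]), 'joint_velocities': array([ 0.00075275, -0.00134775,  0.00257846, -0.00079012, -0.00133624,
        0.00063584]), 'tau': array([ 3.07084425e-03, -4.81727636e+01,  2.99243027e+01,  1.28144937e-02,
       -6.92015942e-05,  6.18720264e-06]), 'position': array([ 0.13707567, -0.55789966,  0.20885839]), 'tool_rot': array([ 2.09434459,  0.25519718, -2.09422153]), 'force': array([ 0.02820072,  0.75146778, -0.8315416 ]), 'torque': array([0.02660458, 0.01678985, 0.0162815 ]), 'gripper_width': 0.08552334522370193}
```

View pics/top0.png

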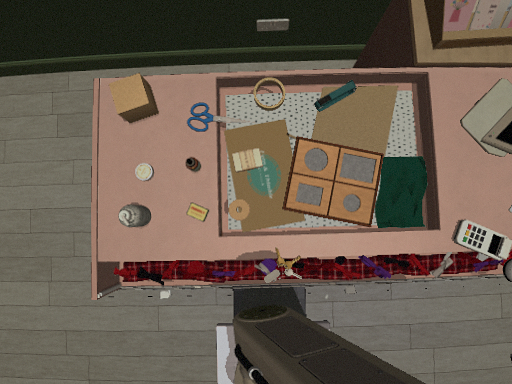

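View pics/side0.png

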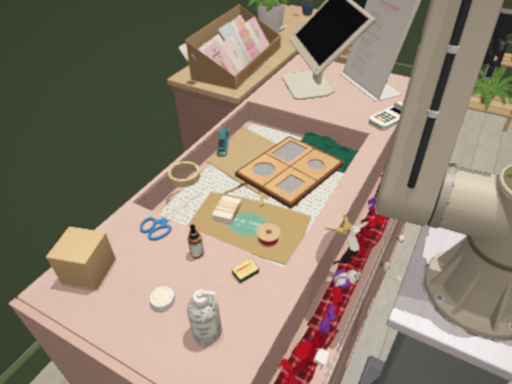

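The top view shows the tin at (144,172), dropper bottle (193,163), matchbox (198,212), soap (249,159), spool (238,210) and pump bottle (134,215). The pockets are: large round (316,160), large oblong (358,167), small oblong (310,194), small round (352,203). The soap, the spool and the tray seem to lie in a framed area that may be recessed, so I'll measure heights next.

```bash
cat > h.py <<'E'
import cv2,numpy as np
from plant import robot
def K(n):
    i=robot.camera_info(n); f=192/np.tan(np.radians(i["fovy"])/2)
    return np.array([[f,0,i["cx"]],[0,f,i["cy"]],[0,0,1.]]),np.array(i["dist_coeffs"],float),np.array(i["view"],float)
def ray(n,uv):
    k,dc,V=K(n); p=cv2.undistortPoints(np.array(uv,float).reshape(-1,1,2),k,dc).reshape(-1,2)
    return np.c_[p[:,0],-p[:,1],-np.ones(len(p))],V
def dep(n,uv,d):   # d depth array
    r,V=ray(n,uv); z=np.array([d[int(round(v)),int(round(u))] for u,v in uv])
    return (r*z[:,None]-V[:3,3])@V[:3,:3]
def cloud(n,d):
    h,w=d.shape; u,v=np.meshgrid(np.arange(w),np.arange(h)); uv=np.c_[u.ravel(),v.ravel()]
    r,V=ray(n,uv); return ((r*d.reshape(-1,1)-V[:3,3])@V[:3,:3]).reshape(h,w,3)
def atz(n,uv,z):
    r,V=ray(n,uv); R=V[:3,:3]; c=-R.T@V[:3,3]; D=r@R; z=np.broadcast_to(z,len(D))
    return c+D*((z-c[2])/D[:,2])[:,None]
def proj(n,P):
    k,dc,V=K(n); q=np.array(P,float).reshape(-1,3)@V[:3,:3].T+V[:3,3]; q=q*[1,-1,-1]
    return cv2.projectPoints(q,np.zeros(3),np.zeros(3),k,dc)[0].reshape(-1,2)
def tri(a,b):  # pixel in top, side
    r1,V1=ray("top",[a]);r2,V2=ray("side",[b]);R1,R2=V1[:3,:3],V2[:3,:3]
    c1,c2=-R1.T@V1[:3,3],-R2.T@V2[:3,3];d1,d2=(r1@R1)[0],(r2@R2)[0]
    s=np.linalg.lstsq(np.c_[d1,-d2],c2-c1,rcond=None)[0];p,q=c1+s[0]*d1,c2+s[1]*d2
    return (p+q)/2,np.linalg.norm(p-q)
E
python3 - <<'E'
from h import *
d=np.load("pics/top0.npy")
np.set_printoptions(precision=4,suppress=True)
N=dict(tin=(144,172),bot=(193,163),pump=(134,215),match=(198,212),soap=(255,159),spoolrim=(231,211),c1=(170,190),c2=(160,120),c3=(120,190),basin=(235,110),basin2=(215,180),frameL=(219,160),card=(270,215),card2=(275,140),pk1=(316,160),pk2=(358,167),pk3=(310,194),pk4=(352,203),ins=(335,165),rimL=(289,190),frameTop=(340,74),frameBot=(340,233),counterR=(445,150),box=(133,97),front=(200,250),cloth=(400,190),tape=(268,80),stapler=(335,95))
for k,p in zip(N,dep("top",list(N.values()),d)): print(k,p)
ds=np.load("pics/side0.npy");print(np.mean(d==0),np.mean(ds==0))
im=cv2.imread("pics/top0.png")
cv2.imwrite("pics/topA.png",cv2.resize(im[130:240,100:260],None,fx=5,fy=5,interpolation=cv2.INTER_CUBIC))
cv2.imwrite("pics/topB.png",cv2.resize(im[130:235,215:390],None,fx=4.5,fy=4.5,interpolation=cv2.INTER_CUBIC))
E
```

```text
tin [0.5848 0.353  0.0175]
bot [0.5964 0.201  0.0742]
pump [0.4623 0.3494 0.1052]
match [0.4674 0.2001 0.0181]
soap [0.6101 0.0371 0.0249]
spoolrim [0.4674 0.107  0.0282]
c1 [ 0.5332  0.2842 -0.0036]
c2 [0.7384 0.3113 0.0018]
c3 [0.5368 0.428  0.005 ]
basin [ 0.7839  0.0971 -0.0749]
basin2 [0.5572 0.1529 0.0027]
frameL [ 0.6261  0.149  -0.0667]
card [ 0.4541 -0.0015 -0.0689]
card2 [ 0.6838 -0.0242 -0.0722]
pk1 [ 0.6039 -0.1341  0.0138]
pk2 [ 0.581  -0.2524  0.011 ]
pk3 [ 0.5088 -0.1137  0.0105]
pk4 [ 0.4801 -0.2306  0.0095]
ins [ 0.5872 -0.1856  0.02  ]
rimL [ 0.5213 -0.0548  0.018 ]
frameTop [ 0.8618 -0.2202 -0.0056]
frameBot [ 0.3972 -0.1953 -0.0004]
counterR [ 0.6255 -0.5144 -0.0014]
box [0.7777 0.3579 0.0939]
front [0.3608 0.1997 0.0004]
cloth [ 0.5174 -0.3979 -0.0635]
tape [ 0.8389 -0.0065  0.0205]
stapler [ 0.782  -0.1918  0.0392]
0.0037434895833333335 0.0041351318359375
```

Run:
```python
import cv2
im=cv2.imread("pics/side0.png")
cv2.imwrite("pics/sideA.png",cv2.resize(im[170:350,130:330],None,fx=3.3,fy=3.3,interpolation=cv2.INTER_CUBIC))
```

```text
(no output)
```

View pics/topA.png

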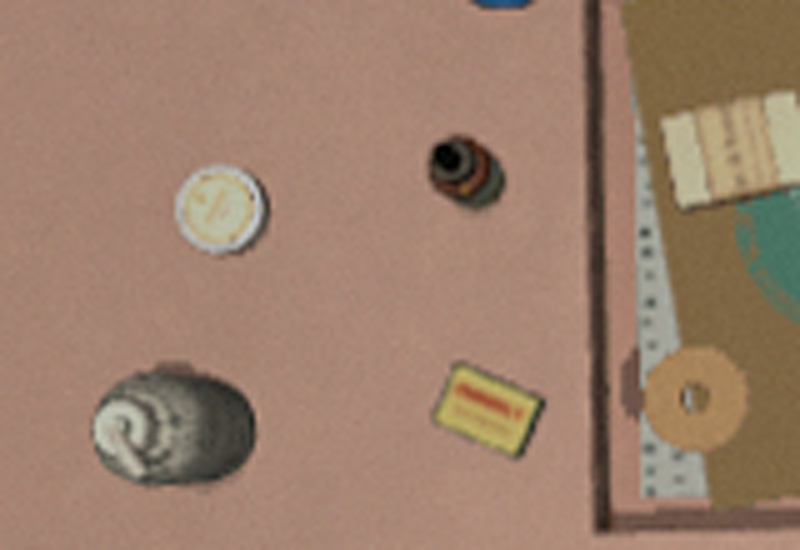

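View pics/topB.png

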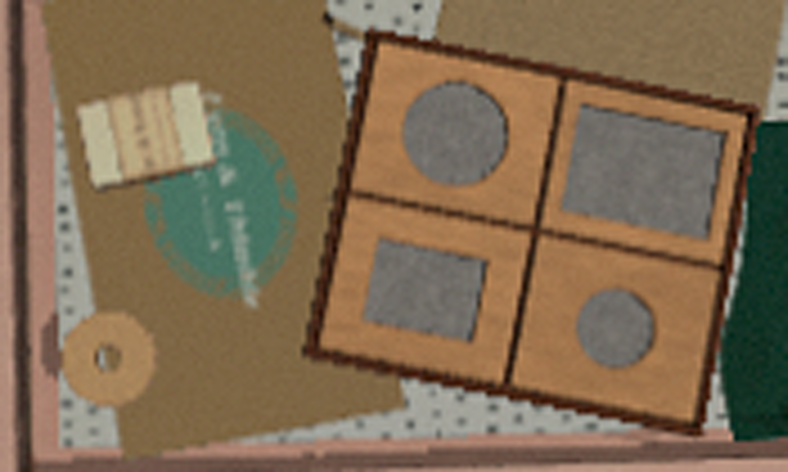

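View pics/sideA.png

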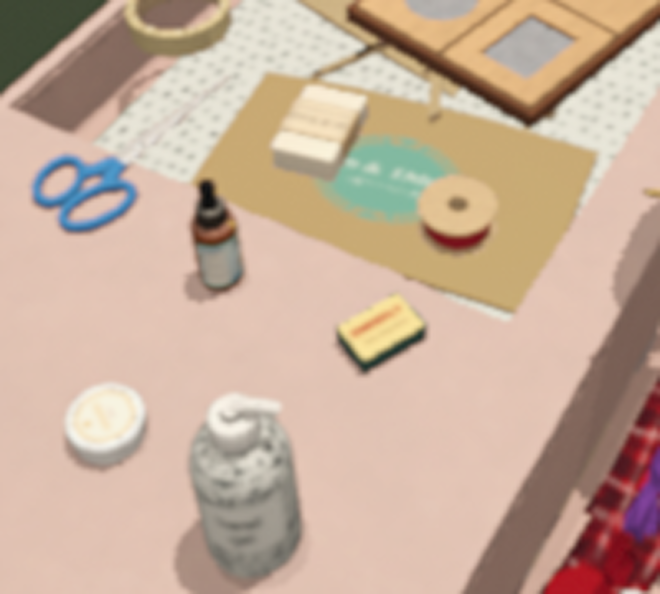

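The soap and spool tops read about 25–28 mm in the depth data, although the "well" floor behind them reads −70 mm. That suggests a glass pane at z=0 over a display well, which I'll check by triangulation. Next I'll segment for sub-pixel positions.

Run:
```python
from h import *
np.set_printoptions(precision=4,suppress=True)
im=cv2.imread("pics/top0.png"); hsv=cv2.cvtColor(cv2.resize(im,None,fx=4,fy=4,interpolation=cv2.INTER_CUBIC),cv2.COLOR_BGR2HSV)
def up(p): return (np.array(p,float)+.5)/4-.5
def comp(mask,seed):
    n,l,st,c=cv2.connectedComponentsWithStats(mask.astype(np.uint8))
    x,y=seed[0]*4+2,seed[1]*4+2; k=l[y,x]
    m=(l==k).astype(np.uint8); cs=max(cv2.findContours(m,cv2.RETR_EXTERNAL,cv2.CHAIN_APPROX_NONE)[0],key=cv2.contourArea)
    return k,st[k][4],cs.reshape(-1,2)
H,S,V=cv2.split(hsv)
print("hsv soap",hsv[159*4,255*4],hsv[159*4,249*4],"match",hsv[212*4,198*4],"tin",hsv[172*4,144*4],hsv[172*4,137*4],"pk",hsv[160*4,316*4],"card",hsv[140*4,272*4],"ctr",hsv[190*4,170*4])
def show(name,cnt,z):
    P=atz("top",up(cnt),z)[:,:2]; r=cv2.minAreaRect((P*1000).astype(np.float32)); b=cv2.boxPoints(r)
    hull=cv2.convexHull((P*1000).astype(np.float32)); M=cv2.moments(hull)
    e=max([(b[1]-b[0]),(b[2]-b[1])],key=np.linalg.norm); 
    print(name,"ctr",np.array(r[0]),"centroid",M['m10']/M['m00'],M['m01']/M['m00'],"size",sorted(r[1]),"long dir deg",np.degrees(np.arctan2(e[1],e[0]))%180,"eqdiam",2*np.sqrt(M['m00']/np.pi), "px",up(cnt).mean(0))
pk=(S<45)
for n,s in dict(pk_tin=(316,160),pk_soap=(358,167),pk_match=(310,194),pk_bot=(352,203)).items():
    k,a,c=comp(pk,s); show(n,c,0.015)
mt=(S>100)&(H>18)&(H<35)
k,a,c=comp(mt,(200,214)); show("match",c,0.016)
tn=(V>160)&(S<75)|((V>150)&(H>12))
k,a,c=comp(tn,(144,172)); show("tin",c,0.020)
sp=(V>165)
k,a,c=comp(sp,(255,159)); show("soap",c,0.028)
# tray heights etc by triangulation
```

```text
hsv soap [ 26  56 183] [ 20  80 187] match [ 17 133 182] tin [ 24  51 185] [ 20  60 174] pk [ 18  22 117] card [ 17 122 127] ctr [  9  74 169]
pk_tin ctr [ 606.23   -133.6617] centroid 606.007785596947 -133.27653292401783 size [61.884727478027344, 62.4770622253418] long dir deg 177.63206 eqdiam 62.65075771539261 px [315.7126 159.2117]
pk_soap ctr [ 578.8664 -249.8621] centroid 578.8426190024944 -249.9352118519045 size [66.54390716552734, 91.1523666381836] long dir deg 76.702896 eqdiam 87.6216278778819 px [357.4704 167.6326]
pk_match ctr [ 508.7062 -110.2224] centroid 508.6409112870848 -110.32464544153652 size [49.39086151123047, 67.2632064819336] long dir deg 76.94157 eqdiam 64.72860181184372 px [309.0833 194.0102]
pk_bot ctr [ 481.4165 -226.8645] centroid 481.4490398471787 -227.10552129117536 size [44.944698333740234, 45.274658203125] long dir deg 178.20338 eqdiam 45.4366459060715 px [351.264  202.4044]
match ctr [468.8275 203.3457] centroid 468.81330420582947 203.58104073800422 size [34.776371002197266, 51.58997344970703] long dir deg 64.837975 eqdiam 47.06109706013135 px [197.0709 211.6745]
tin ctr [587.844  355.7005] centroid 587.4659833500124 355.5805962844093 size [51.136985778808594, 51.16143798828125] long dir deg 101.94496 eqdiam 51.6021058348446 px [142.7248 171.0065]
soap ctr [610.0542  59.442 ] centroid 609.9359639238307 59.52380414261699 size [50.45744323730469, 76.95713806152344] long dir deg 100.668526 eqdiam 69.58769119156108 px [246.7097 158.6937]
```

Run:
```python
import cv2
im=cv2.imread("pics/side0.png")
cv2.imwrite("pics/sideB.png",cv2.resize(im[125:255,205:350],None,fx=4.5,fy=4.5,interpolation=cv2.INTER_CUBIC))
cv2.imwrite("pics/sideC.png",cv2.resize(im[215:320,140:270],None,fx=5,fy=5,interpolation=cv2.INTER_CUBIC))
```

```text
(no output)
```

View pics/sideB.png

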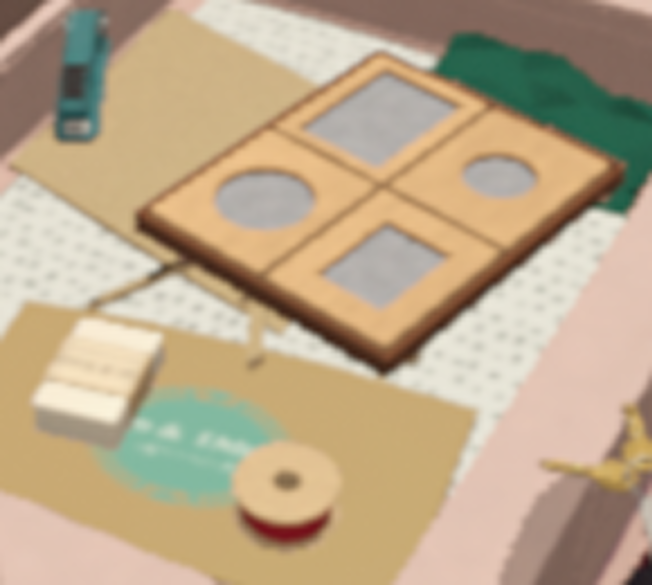

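View pics/sideC.png

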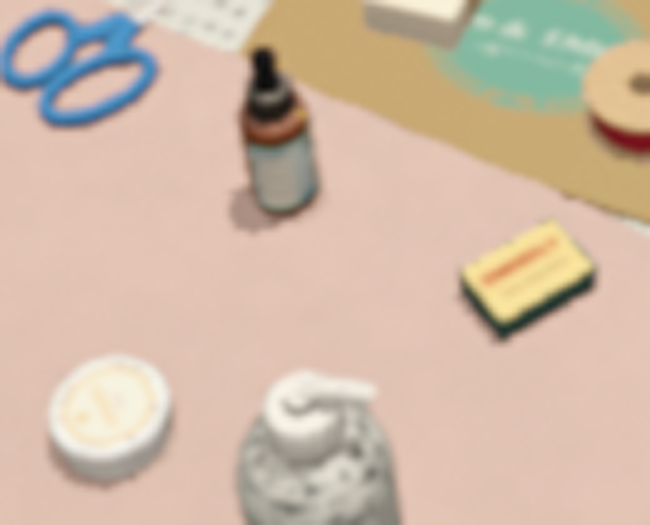

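Run:
```python
from h import *
np.set_printoptions(precision=4,suppress=True)
T=lambda p,s,o:((p[0]+.5)/s-.5+o[0],(p[1]+.5)/s-.5+o[1])
A=lambda *p:T(p,5,(100,130));B=lambda *p:T(p,4.5,(215,130));b=lambda *p:T(p,4.5,(205,125));c=lambda *p:T(p,5,(140,215))
for n,p,q in [("trayBL",B(307,352),b(385,364)),("trayTL",B(370,33),b(140,215)),("trayTR",B(755,110),b(378,52)),("trayBR",B(702,430),b(622,172)),
 ("soap",B(146,134),b(100,365)),("tin",A(222,209),c(110,402)),("match",A(488,410),c(528,280)),("teat",A(447,157),c(263,53)),("pkbot",B(615,327),b(499,176)),("pktin",B(455,133),b(265,199)),("pksoap",B(645,171),b(382,119)),("pkmatch",B(426,290),b(385,266)),("spool",B(108,357),b(287,480))]:
    P,e=tri(p,q);print(n,P,"res",e)
# bottle: side of glass; project model with candidate xy
for xy in [(0.588,0.197),(0.590,0.199)]:
    print(xy,proj("top",[(*xy,.102),(*xy,.077),(*xy,.062),(*xy,0)]),proj("side",[(*xy,.102),(*xy,.062),(*xy,0)]))
print("measured teat top",A(447,157),"side",c(263,53),"base side",c(286,205))
s=robot.read_state()
from scipy.spatial.transform import Rotation as R
print(R.from_rotvec(s['tool_rot']).as_matrix())
```

```text
trayBL [ 0.4709 -0.037   0.0116] res 0.0033781114461194015
trayTL [ 0.6692 -0.0834  0.0158] res 0.003740340846882889
trayTR [ 0.6146 -0.3228  0.0157] res 0.0013703154774094128
trayBR [ 0.4148 -0.2811  0.0083] res 0.003800623566324317
soap [0.6078 0.0585 0.0291] res 0.0027127333733120494
tin [0.5854 0.3512 0.0221] res 0.0009222283401167186
match [0.4675 0.2032 0.01  ] res 0.0029210135039546303
teat [0.5983 0.2069 0.0974] res 0.00022798487622821835
pkbot [ 0.4805 -0.2271  0.018 ] res 0.0030771035749914345
pktin [ 0.6042 -0.1333  0.0182] res 0.0029764649543807904
pksoap [ 0.5774 -0.2515  0.0152] res 0.002817592039788843
pkmatch [ 0.507  -0.1114  0.017 ] res 0.0028874315535915482
spool [0.471  0.0853 0.0275] res 0.003316619757420631
(0.588, 0.197) [[192.4413 164.503 ]
 [194.345  165.9347]
 [195.4391 166.7575]
 [199.6176 169.8994]] [[198.3243 222.5843]
 [200.2938 234.5999]
 [203.1307 251.9245]]
(0.59, 0.199) [[191.6618 163.7597]
 [193.5855 165.2108]
 [194.6913 166.0448]
 [198.9143 169.2295]] [[197.076  222.8439]
 [199.0824 234.8591]
 [201.9724 252.1825]]
measured teat top (189.0, 161.0) side (192.2, 225.2) base side (196.8, 255.6)
[[-0.0001  0.2385 -0.9711]
 [ 0.0017 -0.9711 -0.2385]
 [-1.     -0.0017 -0.0003]]
```

Triangulated and depth heights agree with everything standing at z=0: soap top 29 mm, tin top 22 mm, tray about 16 mm. The segmented sizes match the text within 2–4 mm. Tray yaw is about −13.2° and the soap's is +10.7°. Now moving toward the soap.

Emit:
send_rows(steps=[[1.4, 1.9, 0, 1.8], [2.9, 3.8, 0, 3.6], [4.3, 5.7, 0, 5.4], [5.8, 7.6, 0, 7.2], [7.2, 9.5, 0, 9]], fingers=1)

```text
time_s: 0.72
position: [0.3179, -0.3192, 0.2095]
tool_rot: [1.595, 0.904, -1.595]
force: [0.4, -0.4, 0.0]
gripper_width: 0.0856
```

Emit:
send_rows(steps=[[1.4, 1.9, 0, 1.8], [2.9, 3.8, 0, 3.6], [4.3, 5.7, 0, 5.4], [5.8, 7.6, 0, 7.2], [7.2, 9.5, 0, 8.4]])

```text
time_s: 1.35
position: [0.498, -0.0816, 0.2095]
tool_rot: [1.066, 1.294, -1.066]
force: [1.2, -0.5, 0.5]
gripper_width: 0.0856
```

Emit:
send_rows(steps=[[1.4, 1.9, -0.5, 0], [2.9, 3.8, -1.2, 0], [3.8, 5, -2, 0], [4.48, 5.68, -3, 0], [4.48, 5.68, -4, 0]])

```text
time_s: 1.98
position: [0.6099, 0.0603, 0.1081]
tool_rot: [1.067, 1.294, -1.067]
force: [-0.0, -0.4, 0.8]
gripper_width: 0.0853
```

```bash
cat >> h.py <<'E'
def yaw():
    from scipy.spatial.transform import Rotation as R
    s=robot.read_state(); m=R.from_rotvec(s['tool_rot']).as_matrix(); return np.degrees(np.arctan2(m[1,1],m[0,1])),s
E
python3 - <<'E'
from h import *
y,s=yaw();print(y,s['position'],s['qpos'])
im,d=robot.get_image("side");cv2.imwrite("pics/s1.png",cv2.resize(im[60:260,130:330],None,fx=3,fy=3))
E
```

```text
10.943864600670393 [0.6098745  0.06027706 0.1080603 ] [-3.24999684e-02  4.31340527e-01 -3.34437197e-02  1.10637220e+00
  1.94666216e-04  1.34728989e+00]
```

View pics/s1.png

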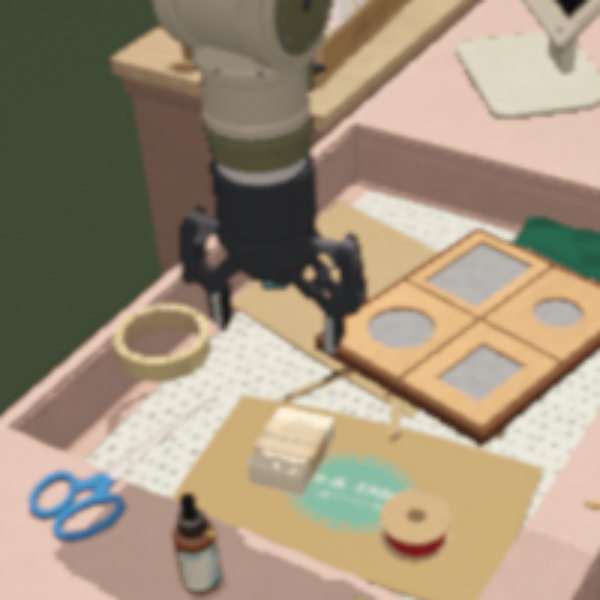

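The open fingers, with tips near (220,320) and (335,345), hang above the soap at (290,450) and straddle it. Descending.

Emit:
send_rows(steps=[[0, 0, -1.2, 0], [0, 0, -2.6, 0], [0, 0, -3.6, 0], [0, 0, -4, 0], [0, 0, -4, 0]])

```text
time_s: 2.65
position: [0.6087, 0.0584, 0.0095]
tool_rot: [1.069, 1.293, -1.07]
force: [0.9, 0.2, 0.1]
gripper_width: 0.0854
```

Emit:
send_rows(steps=[[0, 0, 0, 0], [0, 0, 0, 0], [0, 0, 0, 0], [0, 0, 0, 0], [0, 0, 0, 0]], fingers=-1)

```text
time_s: 3.28
position: [0.6091, 0.0586, 0.0098]
tool_rot: [1.069, 1.292, -1.069]
force: [-0.3, -0.2, 0.2]
gripper_width: -0.0002
```

Emit:
send_rows(steps=[[0, 0, 0, 0], [0, 0, 0, 0], [0, 0, 0.5, 0], [0, 0, 1.5, 0], [0, 0, 2.4, 0]])

```text
time_s: 3.9
position: [0.6094, 0.0585, 0.0713]
tool_rot: [1.07, 1.292, -1.069]
force: [-0.1, 0.7, -0.1]
gripper_width: -0.0001
```

The gripper shut to zero, so it missed. Looking.

Run:
```python
from h import *
im,d=robot.get_image("side");cv2.imwrite("pics/s2.png",cv2.resize(im[60:260,130:330],None,fx=3,fy=3))
im,d=robot.get_image("top");cv2.imwrite("pics/t2.png",im[60:300,90:400].repeat(2,0).repeat(2,1))
```

```text
(no output)
```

View pics/s2.png

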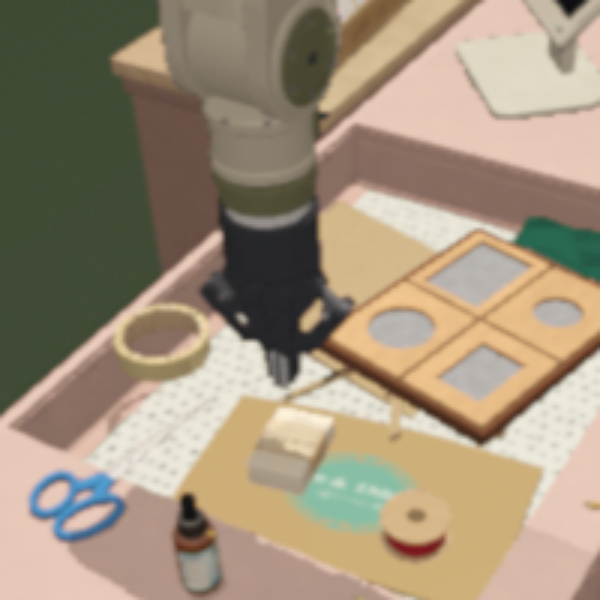

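View pics/t2.png

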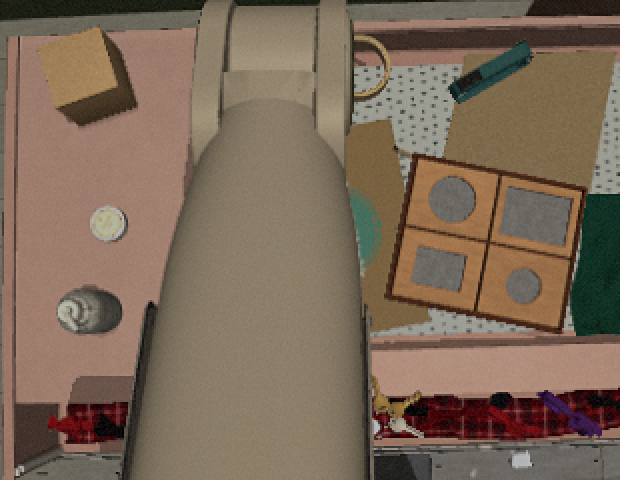

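Run:
```python
from h import *
np.set_printoptions(precision=4,suppress=True)
y,s=yaw();p=s['position'];print(y,p,s['gripper_width'],s['time_s'])
print("tcp side px",proj("side",p)); print("soap top centre proj",proj("side",[(.609,.059,.028),(.609,.059,0)]),proj("top",[(.609,.059,.028)]))
im,d=robot.get_image("side");np.save("pics/s3.npy",d)
C=cloud("side",d)
# fingertip and soap points
for u,v in [(224,184),(224,186),(222,180),(226,200),(228,205),(222,214),(263,234)]: print((u,v),C[v,u])
cv2.imwrite("pics/s3.png",cv2.resize(im[150:250,180:300],None,fx=6,fy=6,interpolation=cv2.INTER_CUBIC))
```

```text
10.796992725298194 [0.6116 0.0585 0.0734] -1.0844275814282617e-05 4.0
tcp side px [[223.8562 192.5027]]
soap top centre proj [[225.8393 205.9151]
 [226.5613 213.5411]] [[247.1146 159.4499]]
(224, 184) [0.6034 0.0656 0.1106]
(224, 186) [0.6018 0.0685 0.1069]
(222, 180) [0.6072 0.067  0.1229]
(226, 200) [0.6208 0.0398 0.0281]
(228, 205) [0.6058 0.0536 0.0282]
(222, 214) [0.601  0.0895 0.0288]
(263, 234) [0.4767 0.0988 0.0275]
```

View pics/s3.png

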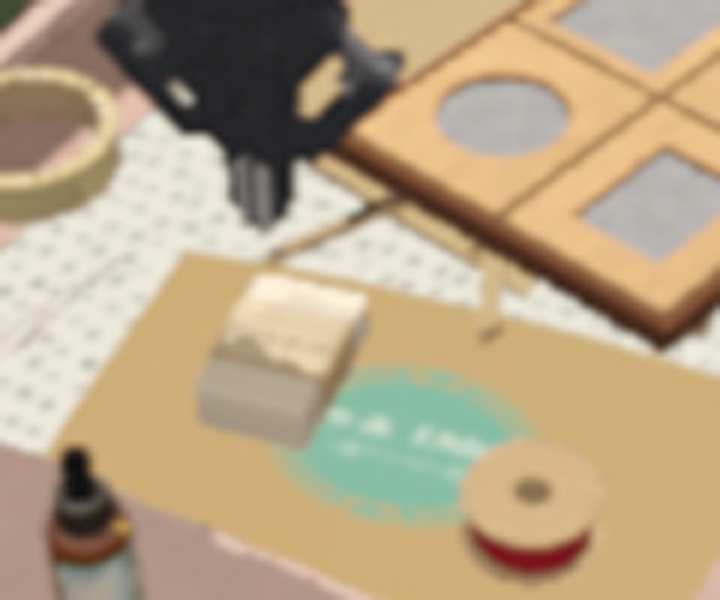

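Run:
```python
from h import *
np.set_printoptions(precision=3,suppress=True,linewidth=200)
d=np.load("pics/s3.npy");C=cloud("side",d)
for v in range(170,192):
    r=[(u,*C[v,u].round(3)) for u in range(215,233) if .02<C[v,u,2]<.3 and abs(C[v,u,1]-.06)<.06]
    print(v,len(r),r[len(r)//2] if r else "", r[-1] if r else "")
y,s=yaw();print(s['position'],s['time_s'],s['force'])
```

```text
170 18 (224, np.float64(0.596), np.float64(0.071), np.float64(0.161)) (232, np.float64(0.585), np.float64(0.053), np.float64(0.152))
171 18 (224, np.float64(0.599), np.float64(0.067), np.float64(0.154)) (232, np.float64(0.578), np.float64(0.065), np.float64(0.161))
172 18 (224, np.float64(0.599), np.float64(0.067), np.float64(0.151)) (232, np.float64(0.58), np.float64(0.062), np.float64(0.155))
173 18 (224, np.float64(0.598), np.float64(0.068), np.float64(0.149)) (232, np.float64(0.578), np.float64(0.065), np.float64(0.154))
174 17 (224, np.float64(0.599), np.float64(0.068), np.float64(0.146)) (232, np.float64(0.578), np.float64(0.065), np.float64(0.152))
175 16 (225, np.float64(0.596), np.float64(0.068), np.float64(0.144)) (232, np.float64(0.577), np.float64(0.066), np.float64(0.149))
176 16 (225, np.float64(0.596), np.float64(0.068), np.float64(0.141)) (232, np.float64(0.579), np.float64(0.064), np.float64(0.144))
177 15 (224, np.float64(0.6), np.float64(0.067), np.float64(0.135)) (232, np.float64(0.58), np.float64(0.063), np.float64(0.141))
178 12 (224, np.float64(0.601), np.float
[... 780 characters left out ...]
3), np.float64(0.066), np.float64(0.111)) (228, np.float64(0.595), np.float64(0.06), np.float64(0.11))
185 9 (224, np.float64(0.603), np.float64(0.066), np.float64(0.108)) (228, np.float64(0.595), np.float64(0.06), np.float64(0.107))
186 8 (224, np.float64(0.602), np.float64(0.069), np.float64(0.107)) (227, np.float64(0.596), np.float64(0.064), np.float64(0.105))
187 7 (223, np.float64(0.606), np.float64(0.068), np.float64(0.102)) (226, np.float64(0.603), np.float64(0.06), np.float64(0.097))
188 3 (224, np.float64(0.604), np.float64(0.067), np.float64(0.098)) (225, np.float64(0.602), np.float64(0.065), np.float64(0.097))
189 0  
190 0  
191 0  
[0.611 0.059 0.072] 4.05 [-0.508  0.809 -0.833]
```

By the side camera the shut tips stand at z≈0.096 while the state says 0.072. The fingers therefore end about 23 mm above the reported TCP, which fits having closed just over the 28 mm soap. I'll open again, step down in stages with the force watched, and take that offset from the camera.

Emit:
send_rows(steps=[[0, 0, 0, 0], [0, 0, 0, 0], [0, 0, 0, 0], [0, 0, 0, 0], [0, 0, 0, 0]], fingers=1)

```text
time_s: 4.68
position: [0.609, 0.0585, 0.0695]
tool_rot: [1.069, 1.293, -1.069]
force: [-0.3, -0.2, 0.4]
gripper_width: 0.0852
```

Emit:
send_rows(steps=[[0, 0, -1, 0], [0, 0, -2, 0], [0, 0, -2.5, 0], [0, 0, -2.8, 0], [0, 0, -2.8, 0]])

```text
time_s: 5.3
position: [0.6091, 0.0585, -0.0003]
tool_rot: [1.069, 1.293, -1.069]
force: [-0.1, 0.5, -0.5]
gripper_width: 0.0855
```

Run:
```python
from h import *
im,d=robot.get_image("side");np.save("pics/s4.npy",d)
y,s=yaw();print(y,s['position'],s['force'],s['gripper_width'])
cv2.imwrite("pics/s4.png",cv2.resize(im[150:250,180:300],None,fx=6,fy=6,interpolation=cv2.INTER_CUBIC))
```

```text
10.798070654793165 [6.09539199e-01 5.85489479e-02 2.06161378e-04] [-0.20488039 -0.14569124 -0.04994457] 0.08503962013324388
```

View pics/s4.png

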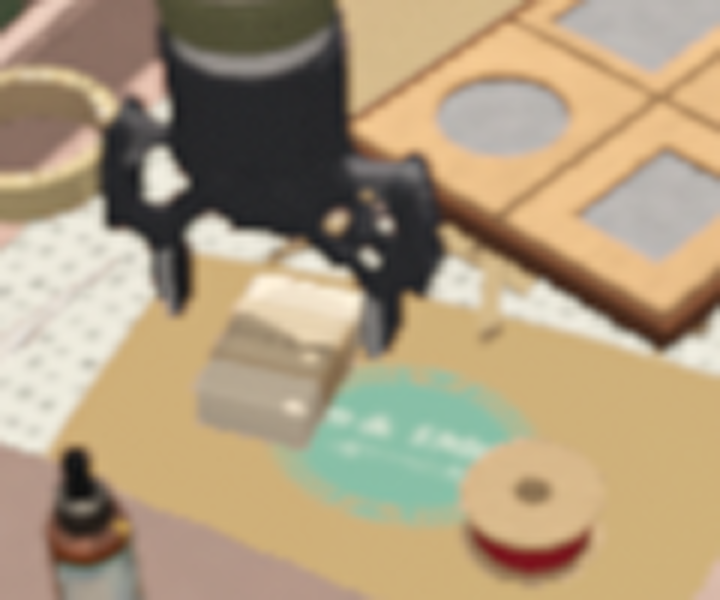

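Fingertips at (175,310) and (378,350) straddle the soap, whose top centre is near (280,335), with the tips around the height of its top. Going 15 mm lower, then closing.

Emit:
send_rows(steps=[[0, 0, -0.3, 0], [0, 0, -0.6, 0], [0, 0, -0.6, 0], [0, 0, -0.6, 0], [0, 0, -0.6, 0]])

```text
time_s: 5.98
position: [0.6094, 0.0586, -0.015]
tool_rot: [1.069, 1.292, -1.069]
force: [0.0, 0.5, 0.2]
gripper_width: 0.0855
```

Emit:
send_rows(steps=[[0, 0, 0, 0], [0, 0, 0, 0], [0, 0, 0, 0], [0, 0, 0, 0], [0, 0, 0, 0]], fingers=-1)

```text
time_s: 6.6
position: [0.6096, 0.0585, -0.0147]
tool_rot: [1.07, 1.291, -1.068]
force: [-0.1, -0.2, 6.1]
gripper_width: 0.0521
```

Gripped at 52 mm. Lifting and checking how it's held.

Emit:
send_rows(steps=[[0, 0, 0.2, 0], [0, 0, 0.8, 0], [0, 0, 1.6, 0], [0, 0, 2.4, 0], [0, 0, 2.8, 0]])

```text
time_s: 7.22
position: [0.6099, 0.0585, 0.0565]
tool_rot: [1.07, 1.291, -1.068]
force: [0.5, -0.2, -1.2]
gripper_width: 0.052
```

Run:
```python
from h import *
im,d=robot.get_image("side");np.save("pics/s5.npy",d)
y,s=yaw();print(y,s['position'],s['force'],s['gripper_width'])
cv2.imwrite("pics/s5.png",cv2.resize(im[130:230,180:300],None,fx=6,fy=6,interpolation=cv2.INTER_CUBIC))
```

```text
10.799784581188534 [0.61032485 0.05852704 0.0573333 ] [-0.27453064  0.49276678 -0.85294425] 0.0516158183079283
```

View pics/s5.png

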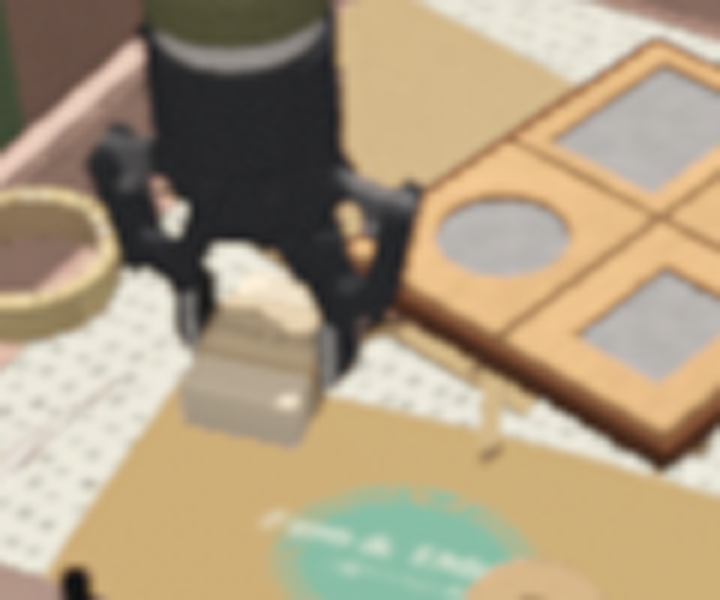

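The soap is held level and centred. Carrying it to the large oblong pocket.

Emit:
send_rows(steps=[[-0.1, -1, 0, -0.4], [-0.3, -2.7, 0, -1.2], [-0.5, -4.7, 0, -2], [-0.7, -6.7, 0, -2.8], [-0.9, -8.5, 0, -3.6]])

```text
time_s: 7.9
position: [0.586, -0.1555, 0.0542]
tool_rot: [1.303, 1.146, -1.303]
force: [0.7, -0.0, -1.0]
gripper_width: 0.0517
```

Emit:
send_rows(steps=[[-0.15, -1.6, 0, -0.5], [-0.3, -3, 0, -1], [-0.36, -3.6, 0, -1.2], [-0.36, -3.86, 0, -1.2], [-0.36, -3.86, -0.5, -1.2]])

```text
time_s: 8.52
position: [0.5786, -0.2503, 0.0426]
tool_rot: [1.377, 1.09, -1.375]
force: [0.1, 0.6, -1.7]
gripper_width: 0.0517
```

Run:
```python
from h import *
im,d=robot.get_image("side");np.save("pics/s6.npy",d)
y,s=yaw();print(y,s['position'],s['force'],s['gripper_width'])
cv2.imwrite("pics/s6.png",cv2.resize(im[90:210,220:350],None,fx=5,fy=5,interpolation=cv2.INTER_CUBIC))
im,d=robot.get_image("top");cv2.imwrite("pics/t6.png",im[60:300,90:400].repeat(2,0).repeat(2,1))
```

```text
-13.130172762122694 [ 0.57701988 -0.24898927  0.03997936] [ 0.12383953  0.42960243 -2.65450358] 0.05173932769820434
```

View pics/s6.png

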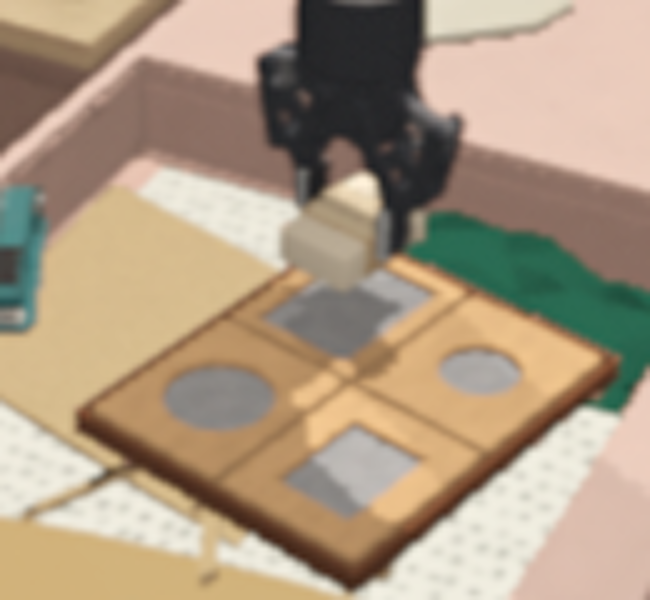

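View pics/t6.png

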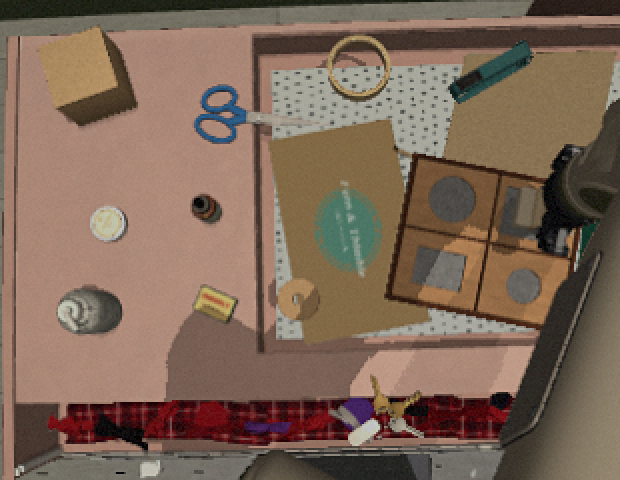

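Emit:
send_rows(steps=[[0, 0, -0.5, 0], [0, 0, -1.1, 0], [0, 0, -1.5, 0], [0, 0, -1.7, 0], [0, 0, -1.7, 0]])

```text
time_s: 9.25
position: [0.5773, -0.2503, -0.0008]
tool_rot: [1.377, 1.092, -1.377]
force: [-0.1, -0.2, -1.0]
gripper_width: 0.0518
```

Run:
```python
from h import *
im,d=robot.get_image("side")
y,s=yaw();print(y,s['position'],s['force'],s['gripper_width'])
cv2.imwrite("pics/s7.png",cv2.resize(im[90:210,220:350],None,fx=5,fy=5,interpolation=cv2.INTER_CUBIC))
```

```text
-13.207436597180621 [ 5.77679937e-01 -2.50553772e-01 -2.73920105e-04] [-0.23666577 -0.3768266  -0.563658  ] 0.05162409796955755
```

View pics/s7.png

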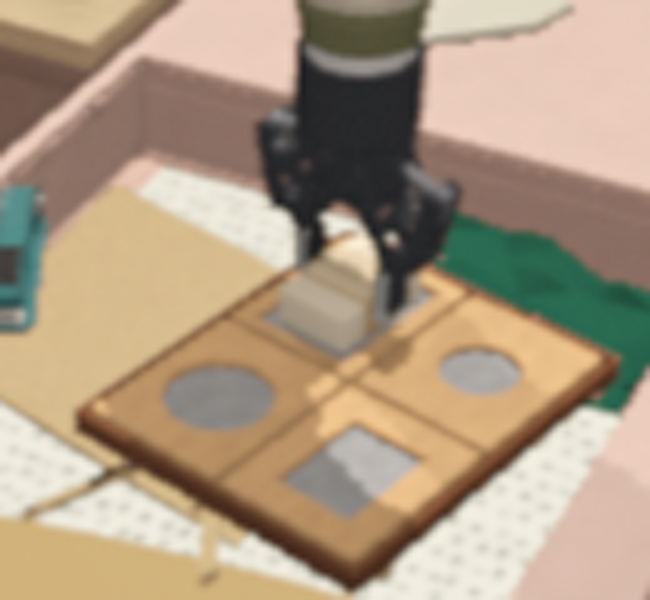

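The soap, with its near face around (320,315), sits inside the grey pocket outline. Lowering the last 2–3 mm and releasing.

Emit:
send_rows(steps=[[0, 0, -0.1, 0], [0, 0, -0.1, 0], [0, 0, -0.1, 0], [0, 0, -0.1, 0], [0, 0, -0.1, 0]])

```text
time_s: 9.93
position: [0.5777, -0.2505, -0.0027]
tool_rot: [1.377, 1.091, -1.377]
force: [0.5, -0.3, -0.7]
gripper_width: 0.0518
```

Emit:
send_rows(steps=[[0, 0, 0, 0], [0, 0, 0, 0], [0, 0, 0, 0], [0, 0, 0, 0], [0, 0, 0.3, 0]], fingers=0.7)

```text
time_s: 10.55
position: [0.5771, -0.2501, 0.0043]
tool_rot: [1.377, 1.093, -1.378]
force: [-0.0, -0.0, -0.3]
gripper_width: 0.0724
```

Emit:
send_rows(steps=[[0, 0, 0.6, 0], [0, 0, 1.6, 0], [0, 0, 2.8, 0], [0, 0.8, 3.8, 0], [0, 2.4, 4, 0]])

```text
time_s: 11.18
position: [0.5796, -0.1921, 0.1085]
tool_rot: [1.38, 1.084, -1.375]
force: [0.5, -0.5, 0.1]
gripper_width: 0.0724
```

Next the matchbox.

Emit:
send_rows(steps=[[-0.6, 2.2, 0, -0.4], [-1.3, 4.4, 0, -0.8], [-1.9, 6.6, 0, -1.2], [-2.5, 8.8, 0, -1.6], [-3.1, 11, 0, -2]], fingers=1)

```text
time_s: 11.8
position: [0.5001, 0.0862, 0.1063]
tool_rot: [1.504, 0.987, -1.5]
force: [0.4, 0.3, -0.1]
gripper_width: 0.0852
```

Emit:
send_rows(steps=[[-0.6, 2.2, 0, -0.4], [-1.1, 4, 0, -0.4], [-1.3, 4.76, -0.8, -0.4], [-1.3, 4.76, -2, -0.4], [-1.3, 4.76, -2.4, -0.4]])

```text
time_s: 12.42
position: [0.4667, 0.2037, 0.0443]
tool_rot: [1.524, 0.969, -1.526]
force: [-0.8, -1.1, 0.8]
gripper_width: 0.0854
```

Run:
```python
from h import *
im,d=robot.get_image("side")
y,s=yaw();print(y,s['position'],s['force'],s['gripper_width'])
cv2.imwrite("pics/s8.png",cv2.resize(im[200:310,180:310],None,fx=5,fy=5,interpolation=cv2.INTER_CUBIC))
cv2.imwrite("pics/s8b.png",cv2.resize(im[100:200,220:350],None,fx=5,fy=5,interpolation=cv2.INTER_CUBIC))
```

```text
-25.191285747854376 [0.46657111 0.20337273 0.04367592] [ 0.50162975 -0.38170877 -0.75068199] 0.08561134650794563
```

View pics/s8.png

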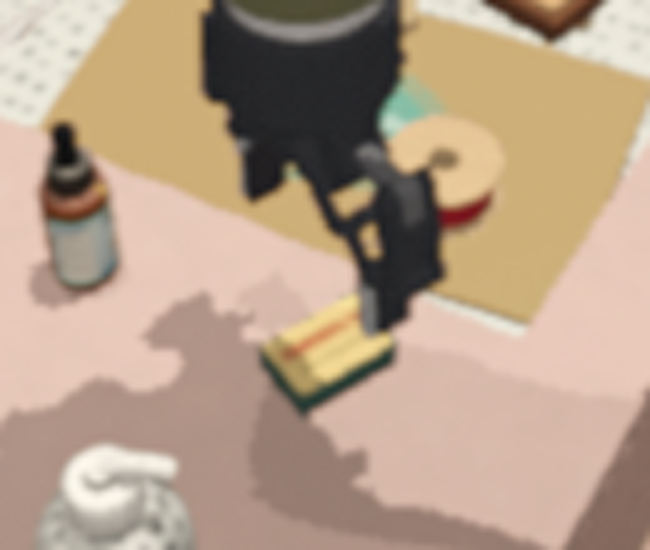

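View pics/s8b.png

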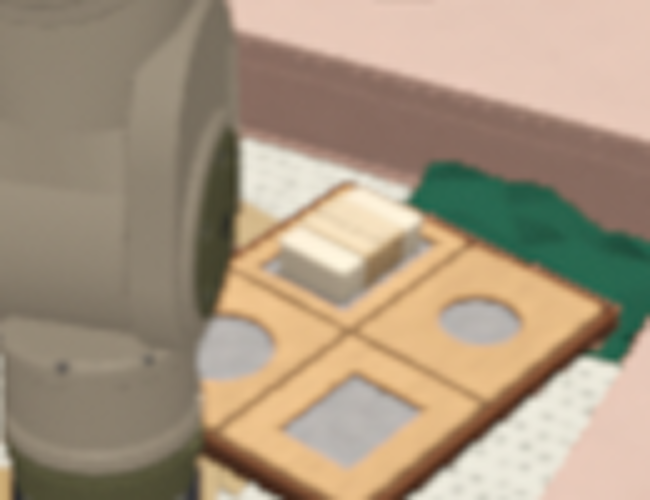

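The soap lies within its grey pocket around (350,260) in the second crop. The fingers straddle the matchbox, so I'm descending.

Emit:
send_rows(steps=[[0, 0, -0.8, 0], [0, 0, -1.6, 0], [0, 0, -2.2, 0], [0, 0, -2.4, 0], [0, 0, -2.4, 0]])

```text
time_s: 13.1
position: [0.4679, 0.2034, -0.015]
tool_rot: [1.526, 0.968, -1.525]
force: [-1.1, -0.6, 0.6]
gripper_width: 0.0853
```

Emit:
send_rows(steps=[[0, 0, 0, 0], [0, 0, 0, 0], [0, 0, 0, 0], [0, 0, 0, 0], [0, 0, 0, 0]], fingers=-1)

```text
time_s: 13.72
position: [0.4683, 0.2038, -0.0145]
tool_rot: [1.527, 0.967, -1.524]
force: [-0.7, -0.4, 6.1]
gripper_width: 0.034
```

Emit:
send_rows(steps=[[0, 0, 0.2, 0], [0, 0, 0.8, 0], [0, 0, 1.6, 0], [0, 0, 2.4, 0], [0, 0, 2.8, 0]])

```text
time_s: 14.35
position: [0.4684, 0.2038, 0.0565]
tool_rot: [1.527, 0.967, -1.523]
force: [0.7, -0.4, -0.3]
gripper_width: 0.0342
```

Run:
```python
from h import *
im,d=robot.get_image("side")
y,s=yaw();print(y,s['position'],s['force'],s['gripper_width'])
cv2.imwrite("pics/s9.png",cv2.resize(im[180:300,180:310],None,fx=5,fy=5,interpolation=cv2.INTER_CUBIC))
```

```text
-25.198679977036722 [0.46888846 0.20391193 0.05718626] [-0.50760574 -0.70791148  0.14761586] 0.034208544761676674
```

View pics/s9.png

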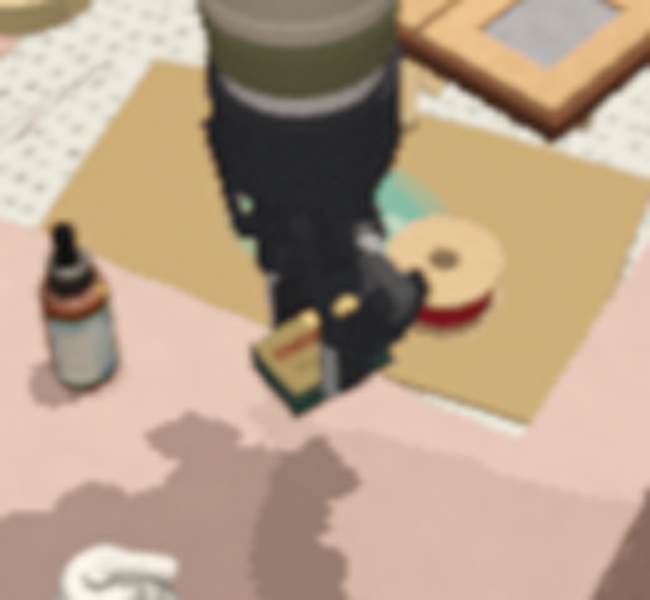

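The matchbox is held level, but the near tip at (330,395) seems to reach well down its side. Checking that height by depth.

Run:
```python
from h import *
np.set_printoptions(precision=4,suppress=True)
im,d=robot.get_image("side"); C=cloud("side",d)
y,s=yaw();print(s['position'])
cv2.imwrite("pics/s10.png",cv2.resize(im[230:270,225:265],None,fx=14,fy=14,interpolation=cv2.INTER_CUBIC))
for v in range(250,264):
    print(v,[(u,*(C[v,u]*1000).round(0).astype(int)) for u in (236,238,240,244,246,248,250,254)])
```

```text
[0.4686 0.2038 0.0562]
250 [(236, np.int64(477), np.int64(217), np.int64(91)), (238, np.int64(475), np.int64(213), np.int64(88)), (240, np.int64(470), np.int64(212), np.int64(90)), (244, np.int64(453), np.int64(222), np.int64(109)), (246, np.int64(449), np.int64(221), np.int64(111)), (248, np.int64(443), np.int64(223), np.int64(117)), (250, np.int64(432), np.int64(233), np.int64(134)), (254, np.int64(425), np.int64(229), np.int64(133))]
251 [(236, np.int64(477), np.int64(218), np.int64(89)), (238, np.int64(472), np.int64(217), np.int64(91)), (240, np.int64(469), np.int64(214), np.int64(90)), (244, np.int64(454), np.int64(222), np.int64(106)), (246, np.int64(450), np.int64(221), np.int64(107)), (248, np.int64(444), np.int64(221), np.int64(111)), (250, np.int64(431), np.int64(234), np.int64(132)), (254, np.int64(437), np.int64(210), np.int64(103))]
252 [(236, np.int64(476), np.int64(220), np.int64(88)), (238, np.int64(472), np.int64(218), np.int64(88)), (240, np.int64(467), np.int64(217), np.int64(89)), (244, np.int64(454), np.int64(222), np.int64(103)), (246, np.int64(450), np.int64(2
[... 3997 characters left out ...]
.int64(460), np.int64(230), np.int64(75)), (244, np.int64(484), np.int64(178), np.int64(3)), (246, np.int64(481), np.int64(174), np.int64(1)), (248, np.int64(477), np.int64(171), np.int64(0)), (250, np.int64(472), np.int64(171), np.int64(2)), (254, np.int64(465), np.int64(165), np.int64(0))]
263 [(236, np.int64(500), np.int64(188), np.int64(0)), (238, np.int64(495), np.int64(187), np.int64(3)), (240, np.int64(493), np.int64(182), np.int64(-2)), (244, np.int64(483), np.int64(180), np.int64(2)), (246, np.int64(481), np.int64(175), np.int64(-1)), (248, np.int64(475), np.int64(176), np.int64(2)), (250, np.int64(472), np.int64(171), np.int64(-1)), (254, np.int64(463), np.int64(168), np.int64(0))]
```

View pics/s10.png

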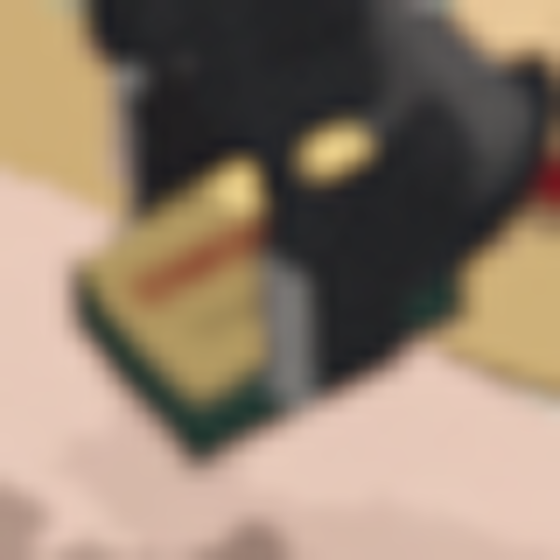

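Tip at z≈82 mm against a box bottom of ≈73 mm leaves about 9 mm of free box, so the tips will clear the card. Carrying it to the small oblong pocket.

Emit:
send_rows(steps=[[0.1, -1, 0, 0.2], [0.3, -2.7, 0, 0.6], [0.6, -4.7, 0, 1], [0.8, -6.7, 0, 1.4], [1.1, -8.7, 0, 1.8]])

```text
time_s: 15.08
position: [0.4944, -0.0153, 0.054]
tool_rot: [1.413, 1.064, -1.414]
force: [-0.3, 0.6, -1.1]
gripper_width: 0.0342
```

Emit:
send_rows(steps=[[0.2, -1.8, 0, 0.3], [0.4, -3, 0, 0.6], [0.5, -3.6, 0, 0.6], [0.5, -3.88, 0, 0.6], [0.5, -3.88, -0.8, 0.6]])

```text
time_s: 15.7
position: [0.5088, -0.111, 0.0355]
tool_rot: [1.378, 1.089, -1.375]
force: [-0.8, -0.2, -0.7]
gripper_width: 0.0338
```

Emit:
send_rows(steps=[[0, 0, -0.4, 0], [0, 0, -0.8, 0], [0, 0, -1, 0], [0, 0, -1.2, 0], [0, 0, -1.2, 0]])

```text
time_s: 16.32
position: [0.5075, -0.1108, 0.0045]
tool_rot: [1.377, 1.092, -1.377]
force: [0.4, 0.2, 0.2]
gripper_width: 0.0341
```

Run:
```python
from h import *
im,d=robot.get_image("side")
y,s=yaw();print(y,s['position'],s['force'],s['gripper_width'])
cv2.imwrite("pics/s11.png",cv2.resize(im[110:220,220:350],None,fx=6,fy=6,interpolation=cv2.INTER_CUBIC)[:600])
```

```text
-13.202428696484578 [ 0.50768416 -0.11095045  0.00479678] [-0.25114023 -0.70990345 -0.83572113] 0.0337885494179756
```

View pics/s11.png

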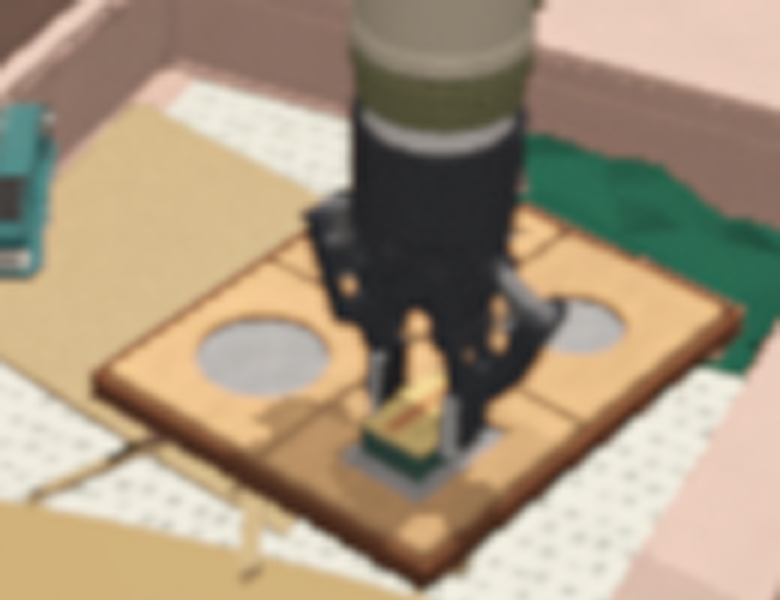

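The matchbox near (405,445) hovers over the grey pocket, centred within it. Lowering and releasing with a partial opening.

Emit:
send_rows(steps=[[0, 0, -0.1, 0], [0, 0, -0.2, 0], [0, 0, -0.26, 0], [0, 0, -0.26, 0], [0, 0, -0.26, 0]])

```text
time_s: 17.0
position: [0.5076, -0.111, -0.0018]
tool_rot: [1.377, 1.091, -1.377]
force: [-0.1, 0.5, -0.8]
gripper_width: 0.034
```

Emit:
send_rows(steps=[[0, 0, 0, 0], [0, 0, 0, 0], [0, 0, 0, 0], [0, 0, 0, 0], [0, 0, 0.2, 0]], fingers=0.3)

```text
time_s: 17.62
position: [0.5072, -0.1108, 0.0031]
tool_rot: [1.377, 1.092, -1.377]
force: [-0.5, -0.4, -0.5]
gripper_width: 0.0556
```

Emit:
send_rows(steps=[[0, 0, 0.6, 0], [0, 0, 1.6, 0], [0, 0, 2.8, 0], [0, 0.8, 4, 0], [0, 2.4, 4.4, 0]])

```text
time_s: 18.25
position: [0.5096, -0.0518, 0.1167]
tool_rot: [1.381, 1.085, -1.375]
force: [0.1, 1.2, -0.5]
gripper_width: 0.0553
```

Next the tin. The pump bottle (141 mm) stands between it and the base, so I first check forearm clearance from the side depth.

Run:
```python
from h import *
np.set_printoptions(precision=3,suppress=True)
im,d=robot.get_image("side"); C=cloud("side",d); np.save("pics/s12.npy",d)
cv2.imwrite("pics/s12.png",im)
y,s=yaw();p=s['position'];print(p,s['qpos'])
ok=d>0; P=C[ok]; 
# radial distance behind tcp, lateral
a=np.arctan2(p[1],p[0]); e=np.array([np.cos(a),np.sin(a)]); n=np.array([-e[1],e[0]])
q=P[:,:2]-p[:2]; r=q@e; l=q@n
m=(np.abs(l)<.12)&(P[:,2]>.12)
for r0 in np.arange(-.3,.1,.02):
    k=m&(r>r0)&(r<=r0+.02)
    if k.sum()>5: print(round(r0,2),k.sum(),"min z rel tcp",np.percentile(P[k,2],3)-p[2])
# pump bottle
cl=C.reshape(-1,3); k=(cl[:,2]>.05)&(np.abs(cl[:,0]-.45)<.06)&(np.abs(cl[:,1]-.335)<.07); print("pump",cl[k].min(0),cl[k].max(0),cl[k].mean(0))
top=np.load("pics/top0.npy");T=cloud("top",top).reshape(-1,3);k=(T[:,2]>.03)&(T[:,2]<.2)&(np.abs(T[:,0]-.45)<.07)&(np.abs(T[:,1]-.335)<.07);print("pump top",np.percentile(T[k],[2,98],axis=0))
```

```text
[ 0.509 -0.047  0.117] [-0.251  0.235 -0.292  1.039  0.003  1.549]
-0.08 119 min z rel tcp 0.08162275731940746
-0.06 1432 min z rel tcp 0.07741626233543472
-0.04 2097 min z rel tcp 0.06393699917751694
-0.02 1154 min z rel tcp 0.11773294008890331
0.0 919 min z rel tcp 0.10751923330470667
0.02 799 min z rel tcp 0.03638089001596728
0.04 293 min z rel tcp 0.07181615501308375
0.06 27 min z rel tcp 0.09551683390577767
pump [0.429 0.339 0.05 ] [0.487 0.396 0.143] [0.449 0.375 0.098]
pump top [[0.435 0.338 0.035]
 [0.489 0.385 0.14 ]]
```

View pics/s12.png

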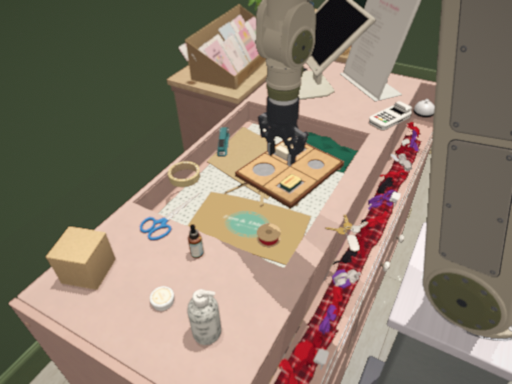

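The matchbox now sits in its pocket near (291,183) in the side view. The wrist column is tall and the pump bottle's edge at x≈0.49 is well clear of the gripper at x≥0.53. Moving to the tin.

Emit:
send_rows(steps=[[0.4, 2, 0, 0], [0.8, 4.2, 0, 0], [1.2, 6.4, 0, 0], [1.65, 8.6, 0, 0], [2.1, 10.8, 0, 0]], fingers=1)

```text
time_s: 18.92
position: [0.5606, 0.2208, 0.1145]
tool_rot: [1.378, 1.09, -1.376]
force: [0.8, 0.1, -0.3]
gripper_width: 0.0853
```

Emit:
send_rows(steps=[[0.4, 2.2, 0, 0], [0.8, 4.2, 0, 0], [1.04, 5.4, 0, 0], [1.04, 5.4, -0.8, 0], [1.04, 5.4, -2, 0]])

```text
time_s: 19.55
position: [0.5872, 0.3554, 0.0647]
tool_rot: [1.379, 1.091, -1.373]
force: [-0.1, -0.2, 0.2]
gripper_width: 0.0851
```

Run:
```python
from h import *
im,d=robot.get_image("side")
y,s=yaw();print(y,s['position'],s['force'],s['gripper_width'])
cv2.imwrite("pics/s13.png",cv2.resize(im[220:350,110:240],None,fx=4.5,fy=4.5,interpolation=cv2.INTER_CUBIC))
im,d=robot.get_image("top")
cv2.imwrite("pics/t13.png",cv2.resize(im[120:240,90:250],None,fx=4.5,fy=4.5,interpolation=cv2.INTER_CUBIC))
```

```text
-13.151456290181516 [0.58421054 0.35364461 0.05916394] [-0.59545534 -1.55681162 -3.74348329] 0.08542197254359983
```

View pics/s13.png

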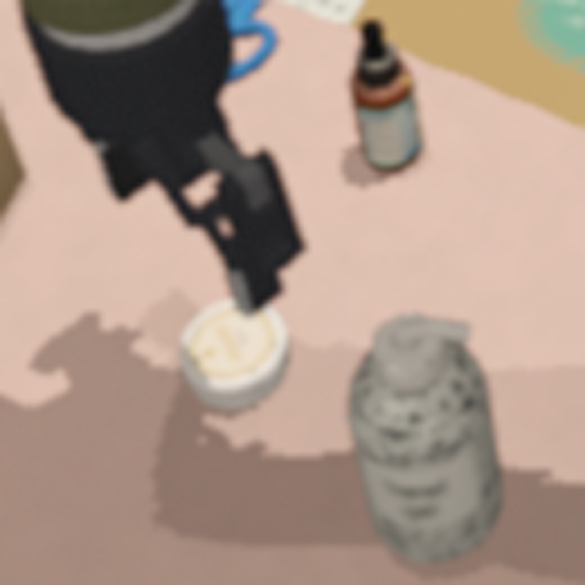

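View pics/t13.png

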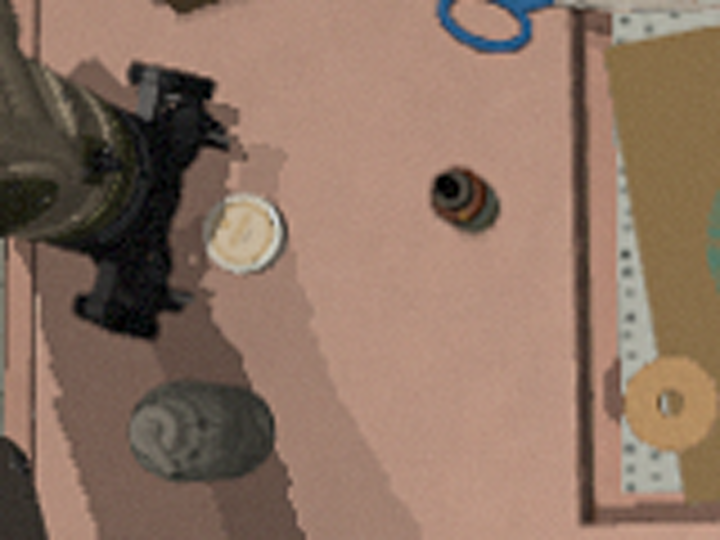

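The fingers are aligned about the tin, at (235,345) in the side crop and (245,232) in the top crop, and the pump bottle is clear. Descending and gripping.

Emit:
send_rows(steps=[[0, 0, -1, 0], [0, 0, -2, 0], [0, 0, -2.8, 0], [0, 0, -3.14, 0], [0, 0, -3.14, 0]])

```text
time_s: 20.27
position: [0.5863, 0.354, -0.0147]
tool_rot: [1.377, 1.091, -1.377]
force: [0.6, -0.1, 0.1]
gripper_width: 0.0851
```

Emit:
send_rows(steps=[[0, 0, 0, 0], [0, 0, 0, 0], [0, 0, 0, 0], [0, 0, 0, 0], [0, 0, 0, 0]], fingers=-1)

```text
time_s: 20.9
position: [0.5872, 0.3546, -0.0135]
tool_rot: [1.379, 1.091, -1.374]
force: [0.1, -0.1, 5.3]
gripper_width: 0.0472
```

Emit:
send_rows(steps=[[0, 0, 0.2, 0], [0, 0, 0.8, 0], [0, 0, 1.6, 0], [0, 0, 2.4, 0], [0, 0, 2.8, 0]])

```text
time_s: 21.52
position: [0.587, 0.3545, 0.0569]
tool_rot: [1.379, 1.091, -1.375]
force: [-0.5, -0.5, 0.1]
gripper_width: 0.0474
```

Run:
```python
from h import *
im,d=robot.get_image("side")
y,s=yaw();print(y,s['position'],s['force'],s['gripper_width'])
cv2.imwrite("pics/s14.png",cv2.resize(im[220:340,110:240],None,fx=5,fy=5,interpolation=cv2.INTER_CUBIC))
```

```text
-13.199838695255643 [0.58734715 0.35465035 0.0577742 ] [0.52238693 0.57670182 0.64953439] 0.047305199282474536
```

View pics/s14.png

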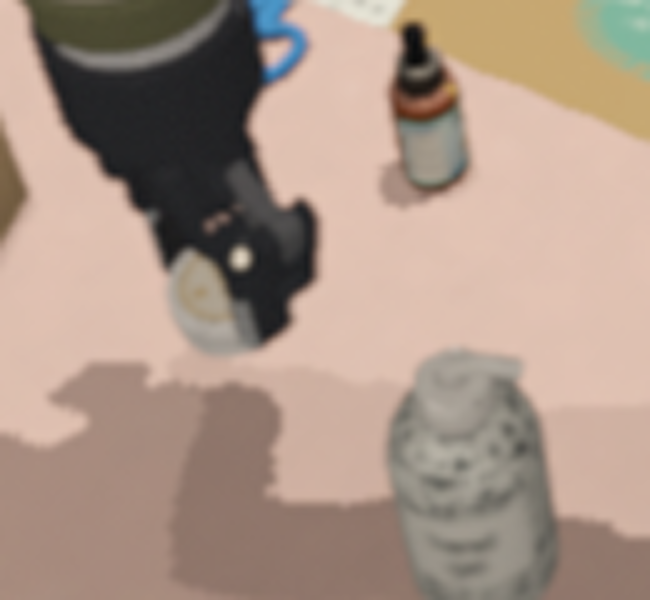

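The tin is held level. The dropper bottle (102 mm) lies on the path, so I raise to about 140 mm under the tin before crossing.

Emit:
send_rows(steps=[[0, 0, 1, 0], [0, 0, 2.2, 0], [0, -0.6, 2.9, 0], [0.1, -2, 3, 0], [0.1, -4, 3, 0]])

```text
time_s: 22.2
position: [0.5886, 0.2531, 0.1296]
tool_rot: [1.376, 1.092, -1.375]
force: [0.8, -0.9, -0.9]
gripper_width: 0.0473
```

Emit:
send_rows(steps=[[0.1, -2.2, 0, 0], [0.2, -4.4, 0, 0], [0.3, -6.6, 0, 0], [0.4, -8.8, 0, 0], [0.5, -11, 0, 0]])

```text
time_s: 22.82
position: [0.6001, -0.0235, 0.1293]
tool_rot: [1.377, 1.091, -1.378]
force: [0.4, -0.1, 0.0]
gripper_width: 0.047
```

Emit:
send_rows(steps=[[0.1, -2, 0, 0], [0.14, -3.6, -0.4, 0], [0.14, -4.3, -1.6, 0], [0.14, -4.5, -3, 0], [0.14, -4.5, -4.2, 0]])

```text
time_s: 23.45
position: [0.6031, -0.1349, 0.023]
tool_rot: [1.378, 1.091, -1.38]
force: [0.8, 0.4, -0.2]
gripper_width: 0.0475
```

Run:
```python
from h import *
im,d=robot.get_image("side")
y,s=yaw();print(y,s['position'],s['force'],s['gripper_width'])
cv2.imwrite("pics/s15.png",cv2.resize(im[110:210,210:350],None,fx=5.5,fy=5.5,interpolation=cv2.INTER_CUBIC))
```

```text
-13.296811877255331 [ 0.6004132  -0.13355494  0.01876212] [-1.65462847  0.29500694 -2.63561077] 0.04722970668029204
```

View pics/s15.png

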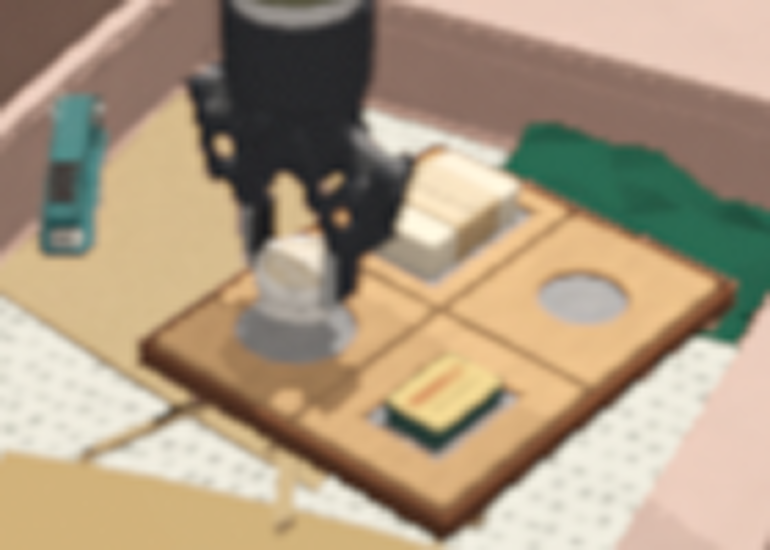

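Emit:
send_rows(steps=[[0, 0, -0.3, 0], [0, 0, -0.6, 0], [0, 0, -0.8, 0], [0, 0, -0.8, 0], [0, 0, -0.8, 0]])

```text
time_s: 24.12
position: [0.605, -0.1335, 0.0053]
tool_rot: [1.377, 1.091, -1.376]
force: [-0.5, -0.0, 0.4]
gripper_width: 0.0476
```

Run:
```python
from h import *
im,d=robot.get_image("side")
y,s=yaw();print(y,s['position'],s['force'],s['gripper_width'])
cv2.imwrite("pics/s16.png",cv2.resize(im[130:210,210:310],None,fx=7,fy=7,interpolation=cv2.INTER_CUBIC))
```

```text
-13.191448529240855 [ 0.60502005 -0.13346553  0.00525741] [-0.13316741 -0.1412939  -0.35377784] 0.04728707235578627
```

View pics/s16.png

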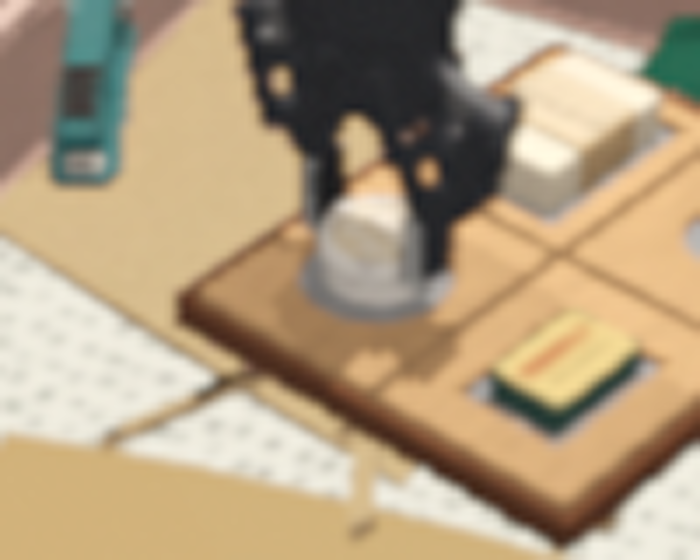

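Run:
```python
from h import *
im=robot.get_image("side")[0]
t=np.linspace(0,2*np.pi,60)
S=7
v=cv2.resize(im[130:210,210:310],None,fx=S,fy=S,interpolation=cv2.INTER_CUBIC)
def circ(c,r,z,col):
    p=proj("side",np.c_[c[0]+r*np.cos(t),c[1]+r*np.sin(t),0*t+z]); p=((p-[210,130]+.5)*S-.5).round().astype(int)
    cv2.polylines(v,[p.reshape(-1,1,2)],True,col,1)
c=(.605,-.1335)
circ(c,.033,.018,(0,0,255));circ(c,.025,.020,(255,0,0));circ(c,.025,.041,(0,255,0))
cv2.imwrite("pics/s17.png",v)
```

```text
(no output)
```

View pics/s17.png

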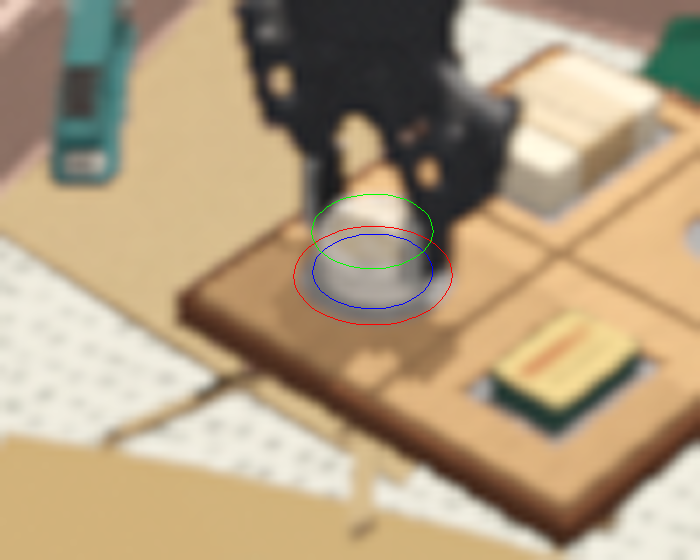

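The projected model circles match: the tin (blue/green) lies inside the pocket ring (red) with slack all round. Lowering and releasing.

Emit:
send_rows(steps=[[0, 0, -0.15, 0], [0, 0, -0.3, 0], [0, 0, -0.3, 0], [0, 0, -0.3, 0], [0, 0, -0.3, 0]])

```text
time_s: 24.85
position: [0.6048, -0.1335, -0.0015]
tool_rot: [1.377, 1.09, -1.376]
force: [-2.2, 1.3, 7.6]
gripper_width: 0.0475
```

Emit:
send_rows(steps=[[0, 0, 0, 0], [0, 0, 0, 0], [0, 0, 0, 0], [0, 0, 0, 0], [0, 0, 0.2, 0]], fingers=0.6)

```text
time_s: 25.48
position: [0.6042, -0.1333, 0.0019]
tool_rot: [1.377, 1.092, -1.378]
force: [-1.2, 0.0, -0.5]
gripper_width: 0.0683
```

Emit:
send_rows(steps=[[0, 0, 0.6, 0], [0, 0, 1.8, 0], [0, 0, 3.6, 0], [0, 0, 5, 0], [0, 0, 5.4, 0]])

```text
time_s: 26.1
position: [0.6065, -0.1341, 0.1413]
tool_rot: [1.379, 1.086, -1.373]
force: [0.2, 1.0, -0.3]
gripper_width: 0.0685
```

Run:
```python
from h import *
im=robot.get_image("side")[0]; y,s=yaw(); print(s['position'])
t=np.linspace(0,2*np.pi,60)
cv2.imwrite("pics/s18.png",cv2.resize(im[120:210,210:330],None,fx=6,fy=6,interpolation=cv2.INTER_CUBIC))
out=[]
for n,o,w,I in (("side",(175,215),(45,55),im),("top",(175,145),(45,55),cv2.imread("pics/top0.png"))):
    S=10; v=cv2.resize(I[o[1]:o[1]+w[1],o[0]:o[0]+w[0]],None,fx=S,fy=S,interpolation=cv2.INTER_CUBIC)
    c=(.598,.206)
    for r,z,col in ((.0165,0,(255,0,0)),(.0165,.062,(0,0,255)),(.012,.077,(0,255,0)),(.0065,.102,(255,255,0))):
        p=proj(n,np.c_[c[0]+r*np.cos(t),c[1]+r*np.sin(t),0*t+z]); p=((p-o+.5)*S-.5).round().astype(int)
        cv2.polylines(v,[p.reshape(-1,1,2)],True,col,1)
    out.append(v[:,:390])
cv2.imwrite("pics/b18.png",np.hstack(out))
```

```text
[ 0.60622902 -0.13399761  0.14098088]
```

View pics/s18.png

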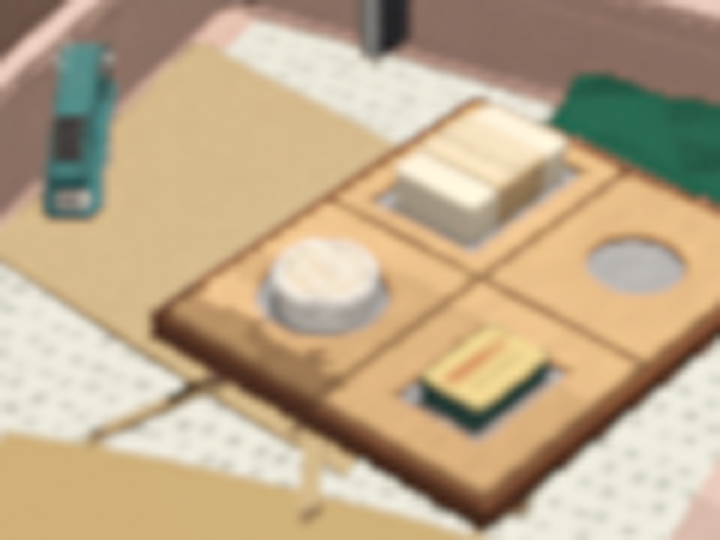

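View pics/b18.png

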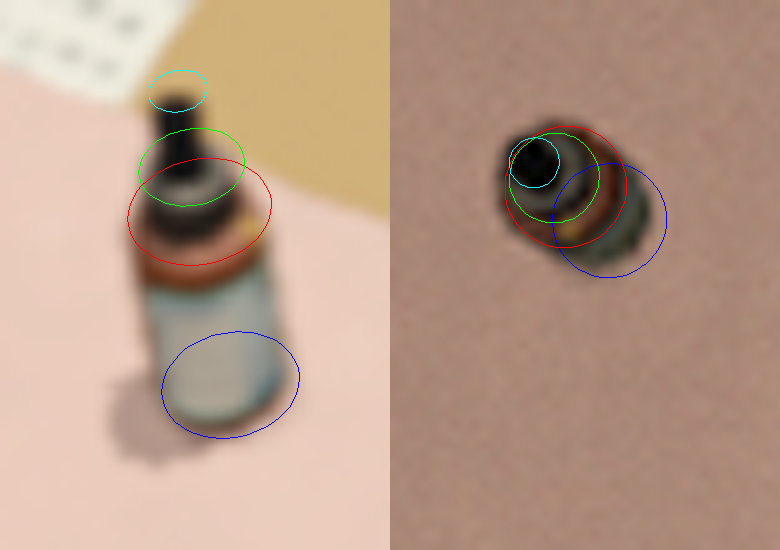

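The tin, soap and matchbox sit in their pockets. The bottle model at (0.598, 0.206) fits both views to about 1 px. Before grasping I measure the palm's height above the tips, for teat clearance.

Run:
```python
from h import *
np.set_printoptions(precision=3,suppress=True)
d=np.load("pics/s4.npy");C=cloud("side",d)
print("open @rep z 0.000")
for u in (214,218,222,226,230):
    print(u,[(v,*C[v,u].round(3).tolist()) for v in range(176,192,2)])
print("left tip",[(v,C[v,209].round(3).tolist()) for v in range(194,204)])
print("right tip",[(v,C[v,243].round(3).tolist()) for v in range(200,211)])
```

```text
open @rep z 0.000
214 [(176, 0.609, 0.094, 0.154), (178, 0.627, 0.073, 0.126), (180, 0.622, 0.079, 0.126), (182, 0.622, 0.081, 0.121), (184, 0.625, 0.077, 0.11), (186, 0.626, 0.078, 0.104), (188, 0.751, -0.08, -0.076), (190, 0.746, -0.074, -0.078)]
218 [(176, 0.598, 0.094, 0.159), (178, 0.599, 0.093, 0.152), (180, 0.613, 0.075, 0.126), (182, 0.612, 0.078, 0.123), (184, 0.616, 0.073, 0.111), (186, 0.62, 0.069, 0.1), (188, 0.62, 0.07, 0.094), (190, 0.737, -0.082, -0.08)]
222 [(176, 0.59, 0.089, 0.158), (178, 0.59, 0.09, 0.153), (180, 0.607, 0.068, 0.124), (182, 0.607, 0.068, 0.118), (184, 0.607, 0.069, 0.112), (186, 0.607, 0.07, 0.106), (188, 0.608, 0.069, 0.098), (190, 0.725, -0.087, -0.079)]
226 [(176, 0.581, 0.086, 0.16), (178, 0.581, 0.086, 0.153), (180, 0.594, 0.068, 0.129), (182, 0.59, 0.075, 0.129), (184, 0.591, 0.074, 0.122), (186, 0.592, 0.074, 0.115), (188, 0.597, 0.067, 0.101), (190, 0.712, -0.089, -0.075)]
230 [(176, 0.575, 0.079, 0.157), (178, 0.585, 0.064, 0.136), (180, 0.585, 0.064, 0.13), (182, 0.585, 0.066, 0.125), (184, 0.582, 0.071, 0.123), (186, 0.582, 0.072, 0.118), (188, 0.583, 0.071, 0.11), (190, 0.688, -0.077, -0.056)]
left tip [(194, [0.647, 0.075, 0.066]), (195, [0.646, 0.076, 0.064]), (196, [0.647, 0.076, 0.06]), (197, [0.648, 0.075, 0.056]), (198, [0.646, 0.078, 0.055]), (199, [0.648, 0.076, 0.049]), (200, [0.648, 0.076, 0.046]), (201, [0.649, 0.075, 0.041]), (202, [0.648, 0.078, 0.04]), (203, [0.721, -0.011, -0.07])]
right tip [(200, [0.557, 0.055, 0.069]), (201, [0.558, 0.054, 0.064]), (202, [0.558, 0.055, 0.062]), (203, [0.559, 0.054, 0.057]), (204, [0.558, 0.055, 0.054]), (205, [0.556, 0.058, 0.055]), (206, [0.557, 0.057, 0.049]), (207, [0.559, 0.054, 0.043]), (208, [0.556, 0.059, 0.044]), (209, [0.557, 0.058, 0.041]), (210, [0.614, -0.029, -0.065])]
```

At reported z=0 the palm is at ≈97 mm and the open tips at ≈40 mm, so the whole reported frame reads about 25 mm low. For the bottle I'll use reported z=15 mm, which puts the tips at ≈40 mm and the palm at ≈112 mm, above the 102 mm teat.

Emit:
send_rows(steps=[[0, 2, 0, 0], [-0.1, 4.2, 0, 0], [-0.15, 6.4, 0, 0], [-0.2, 8.6, 0, 0], [-0.25, 10.8, 0, 0]], fingers=1)

```text
time_s: 26.78
position: [0.5973, 0.1381, 0.1358]
tool_rot: [1.376, 1.092, -1.379]
force: [0.1, 0.4, 0.6]
gripper_width: 0.0854
```

Emit:
send_rows(steps=[[-0.03, 1.8, 0, 0], [-0.03, 2.7, 0, 0], [-0.03, 2.82, 0, 0], [-0.03, 2.82, -0.5, 0], [-0.03, 2.82, -1.4, 0]])

```text
time_s: 27.4
position: [0.5985, 0.2054, 0.1019]
tool_rot: [1.379, 1.089, -1.377]
force: [0.7, -0.4, -0.1]
gripper_width: 0.0859
```

Emit:
send_rows(steps=[[0, 0, -0.6, 0], [0, 0, -1, 0], [0, 0, -1, 0], [0, 0, -1, 0], [0, 0, -1, 0]])

```text
time_s: 28.02
position: [0.5983, 0.2072, 0.0781]
tool_rot: [1.378, 1.09, -1.375]
force: [0.2, -0.3, 0.1]
gripper_width: 0.0856
```

Run:
```python
from h import *
im=robot.get_image("side")[0]; y,s=yaw(); print(s['position'],s['force'])
cv2.imwrite("pics/s19.png",cv2.resize(im[150:270,145:275],None,fx=5,fy=5,interpolation=cv2.INTER_CUBIC))
im=robot.get_image("top")[0]
cv2.imwrite("pics/t19.png",cv2.resize(im[120:240,90:250],None,fx=4.5,fy=4.5,interpolation=cv2.INTER_CUBIC))
```

```text
[0.59812959 0.20723156 0.07799459] [-0.63009349 -0.04966842  0.39878543]
```

View pics/s19.png

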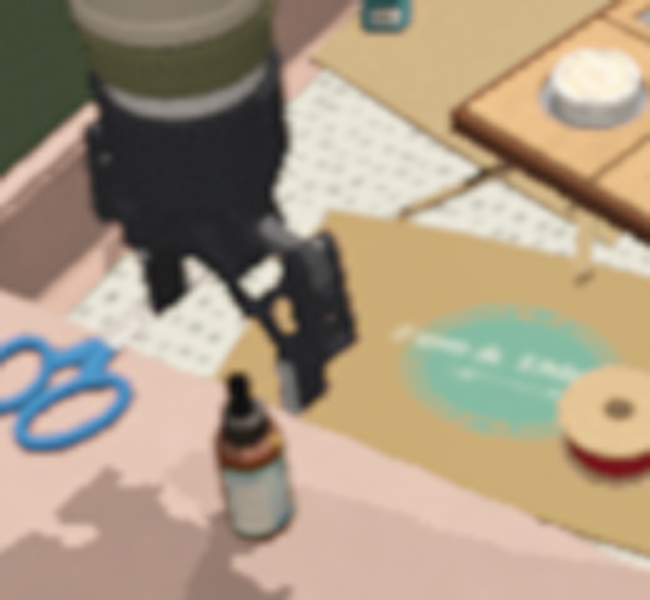

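View pics/t19.png

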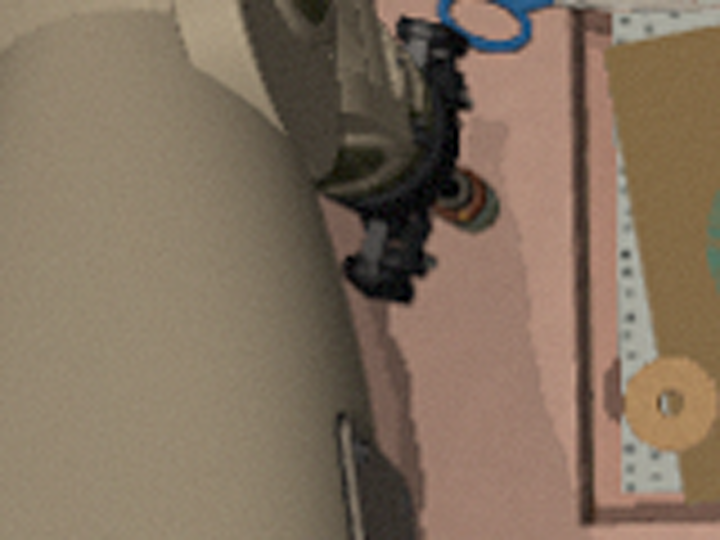

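The fingertips at (165,310) and (300,408) are centred over the teat at (238,380). Descending and gripping.

Emit:
send_rows(steps=[[0, 0, -0.6, 0], [0, 0, -1.3, 0], [0, 0, -2, 0], [0, 0, -2.44, 0], [0, 0, -2.44, 0]])

```text
time_s: 28.75
position: [0.5964, 0.2068, 0.0145]
tool_rot: [1.375, 1.093, -1.379]
force: [0.2, 0.2, -0.0]
gripper_width: 0.0853
```

Emit:
send_rows(steps=[[0, 0, 0, 0], [0, 0, 0, 0], [0, 0, 0, 0], [0, 0, 0, 0], [0, 0, 0, 0]], fingers=-1)

```text
time_s: 29.38
position: [0.5983, 0.2072, 0.0171]
tool_rot: [1.378, 1.09, -1.375]
force: [-0.2, 0.5, 4.8]
gripper_width: 0.0305
```

Emit:
send_rows(steps=[[0, 0, 0.2, 0], [0, 0, 0.8, 0], [0, 0, 1.6, 0], [0, 0, 2.4, 0], [0, 0, 2.6, 0]])

```text
time_s: 30.0
position: [0.5987, 0.2073, 0.0833]
tool_rot: [1.379, 1.09, -1.374]
force: [0.7, 0.5, -1.2]
gripper_width: 0.0299
```

Run:
```python
from h import *
im=robot.get_image("side")[0]; y,s=yaw(); print(s['position'],s['force'],s['gripper_width'])
cv2.imwrite("pics/s20.png",cv2.resize(im[150:270,145:275],None,fx=5,fy=5,interpolation=cv2.INTER_CUBIC))
```

```text
[0.5985191  0.20730672 0.08305299] [0.18231661 1.03130143 0.15732342] 0.030275836536653805
```

View pics/s20.png

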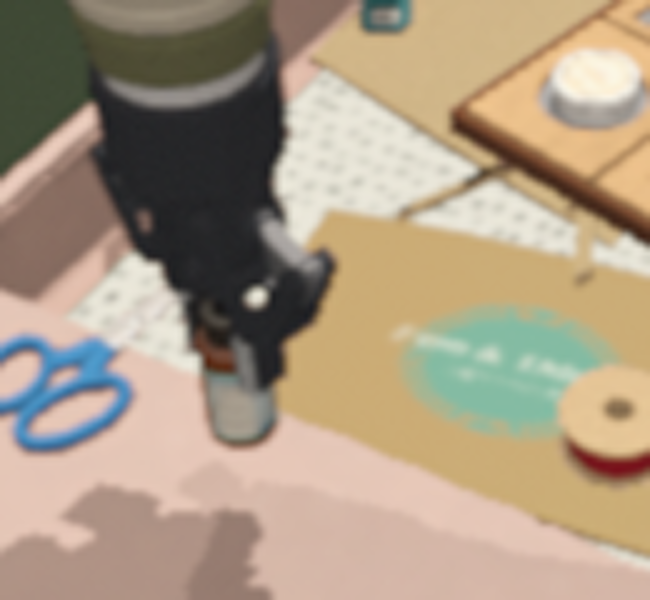

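The bottle is held upright. Carrying it to the small round pocket.

Emit:
send_rows(steps=[[-0.2, -0.8, 0, 0], [-0.6, -2.4, 0, 0], [-1.1, -4.2, 0, 0], [-1.6, -6.2, 0, 0], [-2.2, -8.2, 0, 0]])

```text
time_s: 30.68
position: [0.5408, -0.0001, 0.0802]
tool_rot: [1.376, 1.092, -1.379]
force: [0.6, -1.7, -0.7]
gripper_width: 0.0305
```

Emit:
send_rows(steps=[[-0.5, -2, 0, 0], [-1.1, -4, 0, 0], [-1.6, -6, 0, 0], [-2.1, -7.8, 0, 0], [-2.4, -8.8, 0, 0]])

```text
time_s: 31.3
position: [0.4803, -0.2203, 0.0803]
tool_rot: [1.378, 1.091, -1.38]
force: [1.0, 0.0, -0.9]
gripper_width: 0.0304
```

Emit:
send_rows(steps=[[-0.08, -0.36, 0, 0], [-0.08, -0.36, -0.3, 0], [-0.08, -0.36, -1, 0], [-0.08, -0.36, -1.6, 0], [-0.08, -0.36, -1.6, 0]])

```text
time_s: 31.92
position: [0.4795, -0.2252, 0.0395]
tool_rot: [1.376, 1.096, -1.378]
force: [-0.5, -0.6, -1.5]
gripper_width: 0.0301
```

Run:
```python
from h import *
im=robot.get_image("side")[0]; y,s=yaw(); print(s['position'],s['force'],s['gripper_width'])
t=np.linspace(0,2*np.pi,60);o=(250,110);S=6
v=cv2.resize(im[110:210,250:370],None,fx=S,fy=S,interpolation=cv2.INTER_CUBIC)
c=s['position'][:2];b=s['position'][2]-.016
for cc,r,z,col in (((.481,-.227),.0245,.018,(0,0,255)),(c,.0165,b,(255,0,0)),(c,.0165,.012,(0,255,0))):
    p=proj("side",np.c_[cc[0]+r*np.cos(t),cc[1]+r*np.sin(t),0*t+z]); p=((p-o+.5)*S-.5).round().astype(int)
    cv2.polylines(v,[p.reshape(-1,1,2)],True,col,1)
cv2.imwrite("pics/s21.png",v)
```

```text
[ 0.48012457 -0.22574853  0.04039224] [ 0.47053473 -0.41248345 -0.15403505] 0.030575376556210322
```

View pics/s21.png

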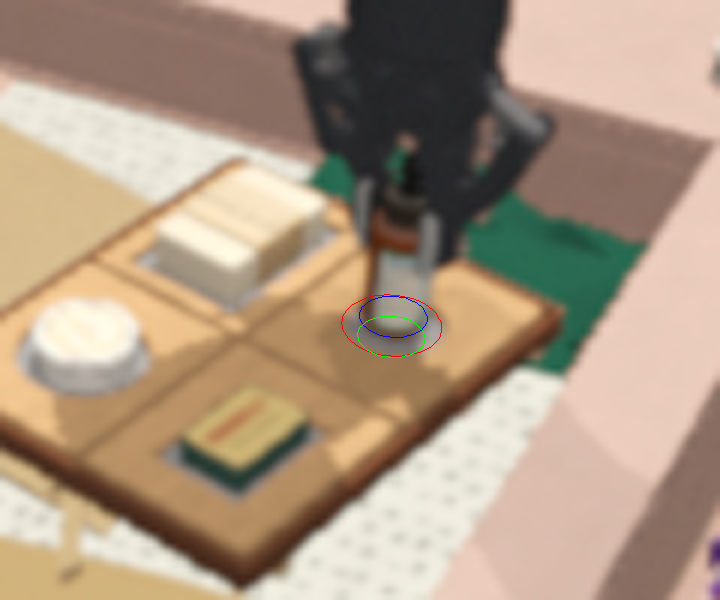

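The bottle base (blue) and its landing spot (green) fall inside the pocket ring (red), and the base shows at (395,332). Lowering and releasing.

Emit:
send_rows(steps=[[0, 0, -0.15, 0], [0, 0, -0.3, 0], [0, 0, -0.4, 0], [0, 0, -0.48, 0], [0, 0, -0.48, 0]])

```text
time_s: 32.6
position: [0.4806, -0.227, 0.0293]
tool_rot: [1.377, 1.091, -1.377]
force: [-0.2, 0.0, -1.1]
gripper_width: 0.0299
```

Run:
```python
from h import *
im=robot.get_image("side")[0]; y,s=yaw(); print(s['position'],s['force'],s['gripper_width'])
cv2.imwrite("pics/s22.png",cv2.resize(im[120:200,270:350],None,fx=7,fy=7,interpolation=cv2.INTER_CUBIC))
```

```text
[ 0.48063067 -0.22700358  0.02927615] [-1.2887776   0.30013228 -0.69390852] 0.030134499176099158
```

View pics/s22.png

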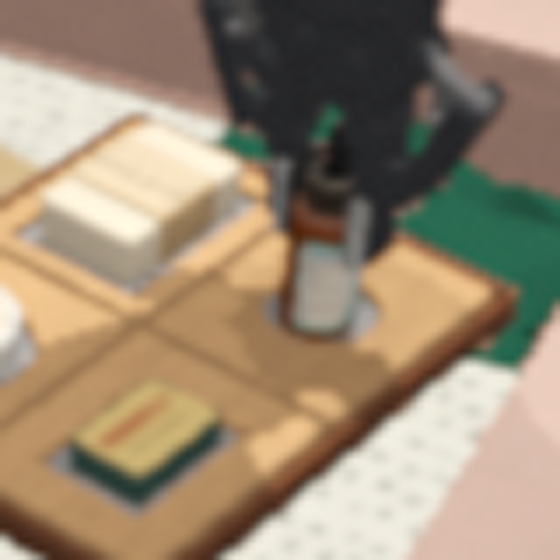

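Less than 2 mm to go. I nudge down until contact, then open.

Emit:
send_rows(steps=[[0, 0, -0.04, 0], [0, 0, -0.06, 0], [0, 0, -0.06, 0], [0, 0, -0.06, 0], [0, 0, -0.06, 0]])

```text
time_s: 33.28
position: [0.4808, -0.2272, 0.029]
tool_rot: [1.377, 1.09, -1.377]
force: [-2.8, 1.9, 8.8]
gripper_width: 0.0302
```

Emit:
send_rows(steps=[[0, 0, 0, 0], [0, 0, 0, 0], [0, 0, 0, 0], [0, 0, 0, 0], [0, 0, 0, 0]], fingers=0.8)

```text
time_s: 33.9
position: [0.4806, -0.2269, 0.0276]
tool_rot: [1.377, 1.091, -1.377]
force: [-0.4, 0.9, -0.3]
gripper_width: 0.0767
```

Emit:
send_rows(steps=[[0, 0, 0.6, 0], [0, 0, 1.8, 0], [0, 0, 3.6, 0], [0, 0, 5.4, 0], [0, 0, 6, 0]])

```text
time_s: 34.52
position: [0.4822, -0.228, 0.182]
tool_rot: [1.377, 1.085, -1.374]
force: [0.5, -0.2, 0.2]
gripper_width: 0.0771
```

Emit:
send_rows(steps=[[-0.3, -2, 0, 0], [-0.6, -4, 0, 0], [-0.9, -6, 0, 0], [-1.2, -8, 0, 0], [-1.2, -8, 0, 0]])

```text
time_s: 35.15
position: [0.4494, -0.4302, 0.1767]
tool_rot: [1.38, 1.089, -1.381]
force: [-0.4, 0.9, -0.4]
gripper_width: 0.0768
```

Run:
```python
from h import *
y,s=yaw(); print(s['position'],s['force'],s['time_s'])
im,d=robot.get_image("side")
cv2.imwrite("pics/s23.png",cv2.resize(im[110:210,220:350],None,fx=6,fy=6,interpolation=cv2.INTER_CUBIC))
im2,d2=robot.get_image("top"); np.save("pics/t23.npy",d2); np.save("pics/s23.npy",d)
cv2.imwrite("pics/t23.png",cv2.resize(im2[125:240,100:390],None,fx=2.7,fy=2.7,interpolation=cv2.INTER_CUBIC))
```

```text
[ 0.44938579 -0.43018551  0.1766951 ] [-0.41172077  0.90596396 -0.40081494] 35.15
```

View pics/s23.png

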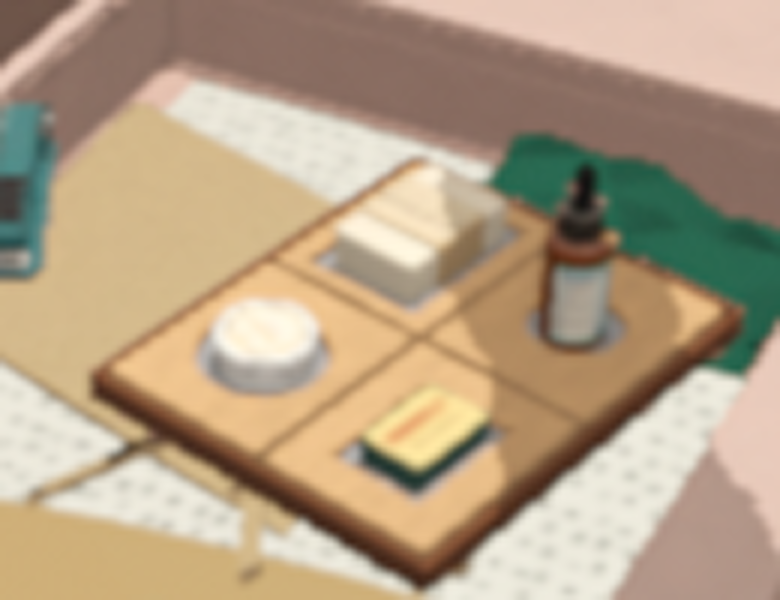

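View pics/t23.png

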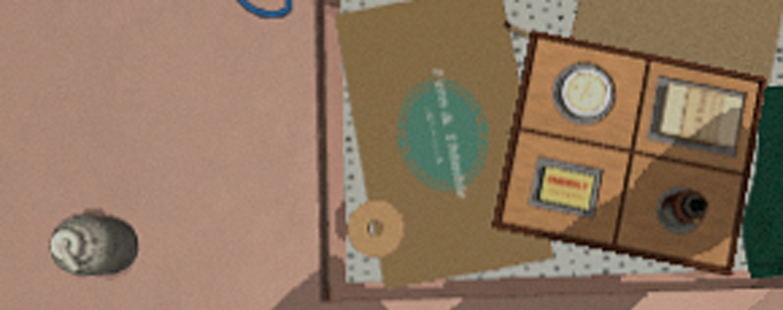

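All four items show grey lining on every side, the bottle stands upright, and the spool and pump bottle are unchanged. One last numeric check on seated heights.

Run:
```python
from h import *
np.set_printoptions(precision=4,suppress=True)
for n in("top","side"):
    C=cloud(n,np.load(f"pics/{n[0]}23.npy")).reshape(-1,3)
    for k,(x,y,r) in dict(soap=(.578,-.2505,.02),match=(.508,-.111,.013),tin=(.605,-.1335,.017)).items():
        p=C[(np.hypot(C[:,0]-x,C[:,1]-y)<r)&(C[:,2]>.015)&(C[:,2]<.06)]
        A=np.c_[p[:,:2]-[x,y],np.ones(len(p))];c=np.linalg.lstsq(A,p[:,2],rcond=None)[0];print(n,k,len(p),"top z",c[2].round(4),"tilt deg",np.degrees(np.arctan(np.hypot(*c[:2]))).round(1))
a,b=cv2.imread("pics/top0.png"),robot.get_image("top")[0]
for nm,(x,y) in dict(pump=(134,215),spool=(238,210)).items():
    r=cv2.matchTemplate(b[y-25:y+25,x-30:x+30],a[y-15:y+15,x-18:x+18],cv2.TM_CCOEFF_NORMED);print(nm,cv2.minMaxLoc(r)[1],cv2.minMaxLoc(r)[3],"exp (12,10)")
```

```text
top soap 161 top z 0.0382 tilt deg 0.6
top match 69 top z 0.0271 tilt deg 1.2
top tin 116 top z 0.031 tilt deg 0.5
side soap 83 top z 0.0398 tilt deg 0.6
side match 46 top z 0.0291 tilt deg 1.0
side tin 69 top z 0.0327 tilt deg 0.3
pump 0.9971120953559875 (12, 10) exp (12,10)
spool 0.9562140703201294 (12, 10) exp (12,10)
```

Measured tops are soap 38–40 mm (expected 40), matchbox 27–29 mm (28) and tin 31–33 mm (33). They are level within about 1°. Handing in.

```bash
python3 -c "
from plant import robot
print(robot.close_job())"
```

```text
the job is handed in; nothing more can be done
None
```

The soap, matchbox, balm tin and dropper bottle are packed in that order, each in its own pocket and the same way up. I handed the job in at about 35 s of the 106 s allowed.

**Last checks, all passed:**
- **Seating:** the soap, matchbox and tin tops read 38–40, 27–29 and 31–33 mm, against 40, 28 and 33 mm expected. All three are level to about 1°.
- **Bottle:** it stands upright in the small round pocket. I judged this by eye and by the contact felt on lowering, and did not measure its final height.
- **Spool and pump bottle:** both are unmoved in the top view.
- **Forces:** readings at the end of each move never passed about 9 N. Peaks within a move were not read.

**What disagreed:** the first try at the soap closed on air. The side camera showed the fingertips about 25 mm above the reported TCP. I corrected every later height for that offset, and each grasp then held first time.

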